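# Press the covered ring tray down into its spring-loaded store

### The job

Slide the covered ring tray along the raised work deck, round the doming block, into the steel-railed bay, then press it down against the spring until both side catches have snapped over its top, and let go. Handle it gently: the cover cracks and the rings mark if the robot pushes, presses or squeezes the tray with more than 15 N. Do not lift the tray off the deck, tip it, or shift the other things on the deck.

Things in the scene. Friction and masses are not known exactly. Their poses are not given: they have to be found in the camera images.
- riser: Fixed wooden riser standing on the bench, 300 mm (its x) by 740 mm (its y, from -410 to +330 mm), 75 mm high; its flat top is the work deck. Origin on the bench under its reference point, z up. It stands at a different place and yaw each time. The bay lies at its +y end.
- deck (a point): Point on the deck's top face above the riser's origin; same axes as the riser.
- bay (a point): Centre of the well of the tray store, at deck level; axes as the riser's (riser frame x 0, y 235 mm, z 75 mm). Well 96 mm (x) by 118 mm (y), filled at rest, 1 mm below deck level, by a sprung lift plate. Steel rails 12 mm high line its two x sides (inner faces at x -48 and +48 mm) and its +y end (inner face at y +59 mm). The -y end is open: the tray slides in there, in the +y direction.
- mouth (a point): Middle of the flared mouth of the bay, at deck level, 106 mm from bay on its -y side; axes as the riser's. From here the side rails narrow at 20 degrees to y, over 47 mm of y, from about 130 mm apart to the bay's 96 mm.
- tray: The covered ring tray: pale wooden frame, clear cover over rows of rings; 92 mm (its x) by 112 mm (its y) by 24 mm high, about 0.33 kg. Origin at its underside's centre. Starts at the -y end of the deck, up to 30 degrees off the riser's yaw. Fits the bay with its 112 mm side along the riser's y, either way round. Slides under about 2 to 4 N; bears at most 15 N from the robot.
- lift (a joint): How far the lift plate is pressed down, m: 0 at rest, hard stop at 0.050. Spring: 5 N up at rest, 1.3 N more per 10 mm. The catches snap in over the tray at about 0.039 (tray top 15 mm below deck); that takes about 5 to 9 N of slow pressing on the tray. Press 3 to 6 mm beyond that, then let it rise back under the catches. On the hard stop the force soars.
- near_catch (a joint): How far the spring catch in the well's -x side is pushed out, m: 0 fully in, at most 0.0095. Its nose, 40 mm long, stands 7 mm into the well: sloping from 2 to 13 mm below deck level, flat underside 15 mm below. The passing tray pushes it out; it springs back over the tray.
- far_catch (a joint): The same catch in the well's +x side.
- doming_block: Heavy steel block, 60 by 60 by 45 mm high, 1.6 kg, loose on the deck between the tray and the bay, somewhere across the way. Origin at the centre of its underside. There is room for the tray to pass on at least one side of it. Leave it where it is.
- ring_gauges: Bundle of steel ring gauges, 22 by 56 by 23 mm high, loose on the deck beside the bay. Origin at its underside's centre. Leave it where it is.
- jar: Small amber glass jar, 44 mm in diameter, 50 mm high, loose on the deck beside the bay. Origin at its underside's centre. Leave it where it is.
Mind the look-alikes: they are no part of the job. Leave any red look-alike of the tray alone.

How it is judged:
On the way:
1. the tray lies square in the bay, at deck level (horizontal distance between tray and bay below 0.008 m and angle between the y axis of tray and the y axis of riser, either way round below 0.08 rad and z of tray in the frame of bay above -0.006 m), for 0.1 s.
At the end, for the whole second after the job is handed in: The tray rests level and square in the well (within 6 mm and 3 degrees), held at least 36 mm down against the spring by both side catches, which have sprung fully back in (within 2 mm) over its top; nothing touches it and it is still (horizontal distance between tray and bay below 0.006 m and angle between the y axis of tray and the y axis of riser, either way round below 0.06 rad and z of tray in the frame of bay below -0.036 m and angle between tray's own z axis and vertical below 0.05 rad and value of joint lift above 0.036 m and value of joint each of near_catch, far_catch below 0.002 m and linear speed of tray below 0.01 m/s).
It fails at once if the robot pushes, presses or squeezes the tray with more than 15 N (contact force between any of the fingers, the arm and tray above 15 N).
It fails at once if the tray is tipped by more than 15 degrees or leaves the deck (angle between tray's own z axis and vertical above 0.26 rad or z of tray in the frame of deck above 0.02 m).
It fails at once if another thing on the deck is shifted by more than 15 mm (distance of any of doming_block, ring_gauges, jar from where it was at the start of the episode above 0.015 m).
It also fails if it takes over 72 s, if anything falls off the work surface, if the arm or the gripper's body presses on something with over 40 N, if the wrist force passes 120 N, or if a joint passes its speed limit or range.

### The arm

A 7-joint arm with a two-finger parallel gripper is mounted at the origin on the work surface. World frame = base frame: x ahead of the robot, y to its left, z up, the work surface at z = 0. Lengths are in m, angles in rad, forces in N, time in s.
With the tool pointing down it reaches from about 0.35 to 0.9 m from the base axis. Payload 8.1 kg.
Tool frame: the origin (TCP) lies on the centre line of the jaws, within the pads' length; the fingertips stand 8 mm ahead of it and the grasp point (between the pads) lies 11 mm behind it; y points along the fingers, z is the direction in which the jaws open and shut, and the axes are right-handed (so a half turn about y gives the same grasp; the last joint's range is limited). The gripper opens to 92 mm and grips with 3 to 60 N. Pads are 19 mm wide; open, the fingers measure 130 mm over their backs; the gripper's body (75 mm by 190 mm) begins 47 mm behind the grasp point.
Start: joints at [1.091, 0.434, 0.025, 1.573, -0.012, 1.134, -0.075], TCP at [0.23, -0.581, 0.215] pointing down, gripper open.
Joint ranges: [-2.62, 2.62], [-0.44, 2.09], [-1.27, 1.32], [0.08, 2.57], [-1.32, 4.46], [0.12, 2], [-2.74, 2.74]. Speed limits (rad/s): [2.22, 2.22, 3.01, 3.01, 3.14, 3.14, 3.14].

### API

Orientations are given as a unit quaternion [w, x, y, z].
In Python, from station import robot gives the robot as it stands.
- The arm moves only by the tool play_rows, never from a script. Its argument "commands" is one flat list of numbers, 7 for each row, row after row: the shift along the tool's x, y, z in m, then the turn, a rotation vector about the tool's x, y, z in degrees, then the closure, from 0 (fully open) to 1 (shut). A call has 1 to 8 rows; each row is the pose to reach, as a shift and turn from the pose commanded when the call began, along the tool's axes at that moment; what a row does not reach only later rows make up. A row lasts 1/12 s, in which the tool goes at most 41.7 mm and 7.16 degrees, less where a joint would pass 70% of its speed; a pose out of reach is approached as far as the arm can. A call with a gripper value outside its range is refused whole. The fingers move at their own pace and stop on an object; "squeeze" is the grip in N (left out, the last holds). Time passes only in rows, so rows that repeat a pose let the fingers close. It gives the time, the measured TCP pose, the force and the opening at its end, in the units of the state.
- robot.get_state(): the state, without advancing time (a new reading comes with each control period).
- robot.read_camera(name): name is "scene" or "side" or "wrist"; returns the picture (480x640x3 uint8, red, green, blue); there is no depth.
- robot.camera_model(name): a dict with "K" (3x3 intrinsics, pixels), "origin" and "rotation" of the camera in the world; the wrist camera has in their place "T_tool_cam" (4x4, takes a point from camera to tool coordinates, whose origin is the TCP and whose axes are the tool frame's). Camera axes: x right, y up, looking along -z (the intrinsics and any distortion apply to the point x, -y, -z); pixel columns grow to the right and rows downward; lengths in m; the calibration is good to about 2 mm. A picture is of the moment at which its call begins: read the wrist's pose just before it. camera_model takes no time and is no camera call.
- robot.finish_job(): hands the job in, once; it reports no verdict.
The state is a dict: "t": time; "joint_pos": joint angles; "qd": joint speeds; "effort": joint torques, N m; "ee_pos": TCP position; "orientation": TCP orientation; "ft_force": force on the tool from outside, world axes, zero at the start; "moment": the same for the moment, N m; "gripper_width": finger opening in m.
Only numpy, scipy, OpenCV 4.12 (cv2) and the standard library are available. Lean on these libraries where they do the work, as an engineer would, in place of code of your own. Each camera call takes 0.05 s, during which the arm holds its last target. There are 200 camera calls.

## Working session

There is one attempt and no reset: what is moved stays moved. The work goes in short steps, Python scripts to look and compute and a tool call to move; the robot and the scene stay as the last step left them, time stands still between calls to the robot, and variables do not carry over. Pictures are saved under pics/ and viewed, about 8 in all and at most 12, crops included, and the job is handed in when it is done.

Besides the shell and the picture viewer there is one more tool, called after ">>>" as name(argument=value, ...), one argument or row to a line, values as JSON. play_rows: Moves the arm, as the interface text tells. Its arguments: {"type":"object","properties":{"commands":{"type":"array","items":{"type":"number"}},"squeeze":{"type":"number"}},"required":["commands"]}

```bash
mkdir -p pics; ls; cat > h.py <<'E'
import numpy as np, cv2
from station import robot
def save(n,f):
    im=robot.read_camera(n); cv2.imwrite(f'pics/{f}.png',im[:,:,::-1]); return im
def cam(n,st=None):
    m=robot.camera_model(n); K=np.array(m['K'])
    if 'origin' in m: return K,np.array(m['origin']),np.array(m['rotation'])
    from scipy.spatial.transform import Rotation as R
    st=st or robot.get_state(); q=np.array(st['orientation']); Rt=R.from_quat(np.r_[q[1:],q[0]]).as_matrix()
    T=np.array(m['T_tool_cam']); return K,np.array(st['ee_pos'])+Rt@T[:3,3],Rt@T[:3,:3]
def ray(n,px,z,st=None):
    K,o,R_=cam(n,st); px=np.atleast_2d(px).astype(float)
    d=np.c_[(px-K[:2,2])/[K[0,0],K[1,1]],np.ones(len(px))]*[1,-1,-1]; d=d@R_.T
    return o+d*((z-o[2])/d[:,2])[:,None]
E
python3 - <<'E'
from h import *
s=robot.get_state(); print(s)
a=save('scene','s0'); b=save('side','d0')
for n in('scene','side','wrist'): print({k:np.round(v,3).tolist() if not isinstance(v,str) else v for k,v in robot.camera_model(n).items()})
E
```

```text
pics
{'t': 0.0, 'joint_pos': array([ 1.09142419,  0.43522004,  0.02494629,  1.57414108, -0.01158269,
        1.1339574 , -0.07511895]), 'qd': array([ 0.00177643,  0.00020744, -0.00185569,  0.00052811,  0.00249611,
       -0.00057587, -0.00059451]), 'effort': array([-2.27302644e-04, -6.67850304e+01,  9.84376185e-01, -3.14463580e+01,
       -6.07111584e-02,  4.27240762e-02,  1.52711686e-04]), 'ee_pos': array([ 0.22970439, -0.5806758 ,  0.21382948]), 'orientation': array([ 0.13224682, -0.13255812,  0.69513704, -0.69406313]), 'ft_force': array([-0.57839038, -0.1306155 ,  0.23492828]), 'moment': array([-0.00811343, -0.05533141,  0.01553743]), 'gripper_width': 0.0919742824158763}
{'K': [[505.834, 0.0, 318.581], [0.0, 505.834, 244.388], [0.0, 0.0, 1.0]], 'origin': [0.958, 0.349, 0.947], 'rotation': [0.416, 0.137, 0.277, 0.855]}
{'K': [[464.913, 0.0, 321.316], [0.0, 464.913, 243.498], [0.0, 0.0, 1.0]], 'origin': [0.299, 0.514, 0.781], 'rotation': [-0.133, -0.056, 0.344, 0.928]}
{'K': [[397.582, 0.0, 318.297], [0.0, 397.582, 242.673], [0.0, 0.0, 1.0]], 'T_tool_cam': [[0.0, -0.964, -0.266, -0.072], [0.002, 0.266, -0.964, -0.171], [1.0, -0.0, 0.002, -0.0], [0.0, 0.0, 0.0, 1.0]]}
```

View pics/s0.png

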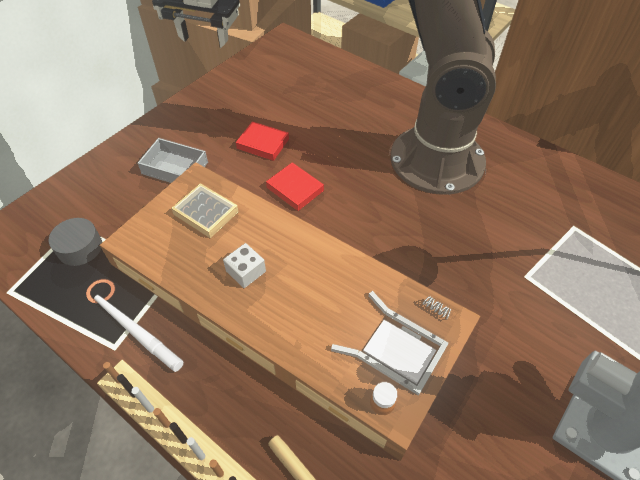

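View pics/d0.png

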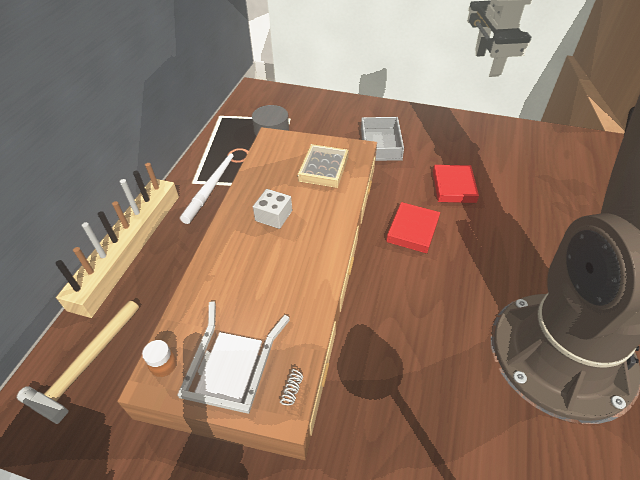

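Tray candidates in the scene view: the pale framed tray on the deck at (205,208), red look-alikes on the bench at (262,140) and (295,185), and a grey open box at (172,160). I choose (205,208). The block is at (244,265), the bay at (405,345), the gauges at (435,307) and the jar at (385,397).

```bash
sed -i "s/np.array(m\['rotation'\])/rot(m['rotation'])/" h.py; cat >> h.py <<'E'
def rot(q):
    from scipy.spatial.transform import Rotation as R
    q=np.array(q); return R.from_quat(np.r_[q[1:],q[0]]).as_matrix()
E
python3 - <<'E'
from h import *
a=cv2.imread('pics/s0.png'); b=cv2.imread('pics/d0.png')
c=np.hstack([cv2.resize(a[160:300,100:300],None,fx=2,fy=2,interpolation=2),]); d=cv2.resize(a[280:460,320:490],None,fx=2.2,fy=2.2,interpolation=2)
e=cv2.resize(b[120:250,240:390],None,fx=2,fy=2,interpolation=2)
o=np.zeros((600,800,3),np.uint8); o[:280,:400]=c; o[:d.shape[0],400:400+d.shape[1]]=d; o[300:560,:300]=e
cv2.imwrite('pics/c0.png',o)
def p(n,l,z): print(n,np.round(ray(n,l,z)[:,:2],3).tolist())
p('scene',[(105,245),(195,167),(480,317),(405,452)],.075)
p('side',[(262,128),(377,142),(305,458),(122,402)],.075)
p('scene',[(405,345)],.074);p('side',[(233,366)],.074)
E
```

```text
scene [[0.74, -0.394], [0.46, -0.412], [0.401, 0.313], [0.702, 0.333]]
side [[0.739, -0.4], [0.444, -0.422], [0.388, 0.329], [0.687, 0.331]]
scene [[0.54, 0.23]]
side [[0.546, 0.226]]
```

View pics/c0.png

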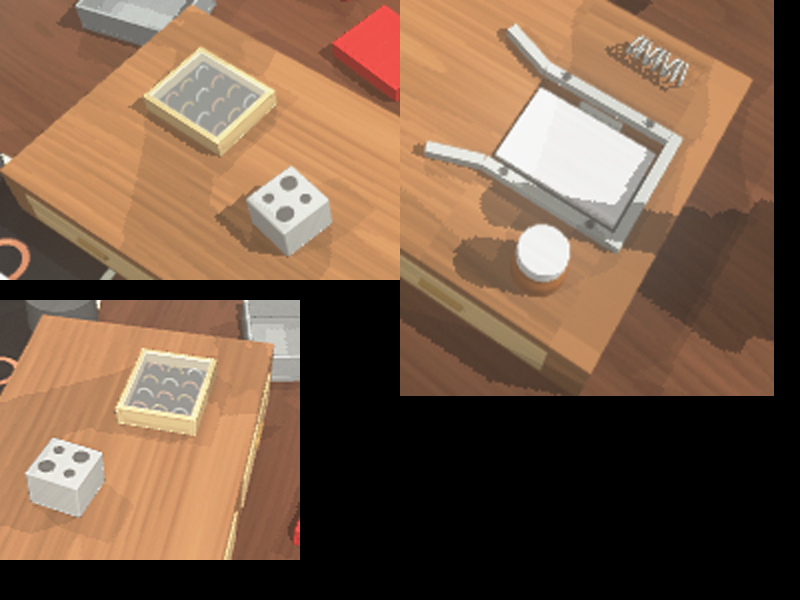

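```bash
python3 - <<'E'
from h import *
def rect(n,l,z,nm):
    P=ray(n,l,z)[:,:2]; r=cv2.minAreaRect(P.astype(np.float32)*1000)
    e=P[[1,2,3,0]]-P
    print(nm,n,'c',np.round(P.mean(0),4),'len',np.round(np.hypot(*e.T)*1000),'ang',np.round(np.degrees(np.arctan2(e[:,1],e[:,0])),1))
f=lambda l:[(100+x/2,160+y/2) for x,y in l]; g=lambda l:[(240+x/2,120+(y-300)/2) for x,y in l]; k=lambda l:[(320+(x-400)/2.2,280+y/2.2) for x,y in l]
rect('scene',f([(201,47),(275,95),(220,144),(146,97)]),.099,'tray')
rect('side',g([(145,348),(216,353),(198,416),(117,407)]),.099,'tray')
rect('scene',f([(291,168),(331,205),(288,232),(248,202)]),.12,'block')
rect('side',g([(56,437),(104,455),(81,490),(27,474)]),.12,'block')
rect('scene',k([(545,88),(655,150),(614,225),(495,153)]),.074,'plate')
for P in (ray('scene',[(195,167),(480,317)],.075),ray('scene',[(105,245),(405,452)],.075),ray('side',[(377,142),(305,458)],.075)):
    d=(P[1]-P[0]); print('yaw',np.degrees(np.arctan2(-d[0],d[1])))
print('jar',ray('scene',k([(543,252)]),.12)[0],'gauge',ray('scene',k([(657,62)]),.09)[0])
s=robot.get_state(); print(np.round(rot(s['orientation']),3))
E
```

```text
tray scene c [ 0.5461 -0.2844] len [115.  85. 110.  89.] ang [  90.     0.7  -87.8 -175.9]
tray side c [ 0.5405 -0.2924] len [ 85. 114.  91. 110.] ang [-170.9   94.4    6.2  -89.2]
block scene c [ 0.6048 -0.1087] len [62. 51. 55. 57.] ang [ 81.9 -13.4 -91.4 174.9]
block side c [ 0.5959 -0.1113] len [59. 54. 61. 60.] ang [168.1  84.   -6.  -98.2]
plate scene c [0.5528 0.2283] len [106.  78. 112.  77.] ang [  94.7    5.2  -85.8 -179.5]
yaw 4.65376324213796
yaw 2.983255502815784
yaw 4.2584468044260655
jar [0.65809658 0.2583219  0.12      ] gauge [0.44502598 0.2396852  0.09      ]
[[-0.93  -0.001  0.368]
 [-0.368  0.001 -0.93 ]
 [ 0.    -1.    -0.001]]
```

>>> play_rows(
  commands=[-0.04, -0.036, -0.011, 0, 2, 0, 0.35, -0.08, -0.036, -0.022, 0, 4, 0, 0.35, -0.12, -0.036, -0.033, 0, 6, 0, 0.35, -0.16, -0.036, -0.044, 0, 8, 0, 0.35, -0.2, -0.036, -0.055, 0, 10, 0, 0.35, -0.24, -0.036, -0.066, 0, 13, 0, 0.35, -0.28, -0.036, -0.077, 0, 16, 0, 0.35, -0.32, -0.036, -0.088, 0, 17.4, 0, 0.35],
  squeeze=10,
)

```text
t: 0.77
ee_pos: [0.4888, -0.3856, 0.2504]
orientation: [0.025, -0.025, 0.707, -0.707]
ft_force: [1.7, -0.9, -0.1]
gripper_width: 0.0598
```

```bash
cat >> h.py <<'E'
def st():
    s=robot.get_state(); r=rot(s['orientation'])
    print('t',round(s['t'],2),'p',np.round(s['ee_pos'],4),'x',np.round(r[:,0],3),'y',np.round(r[:,1],3),'yawz',round(np.degrees(np.arctan2(r[1,2],r[0,2])),2),'F',np.round(s['ft_force'],2),'w',round(s['gripper_width'],4),'q7',round(s['joint_pos'][6],2)); return s
def to(xyz,yawz=None):
    s=robot.get_state(); r=rot(s['orientation']); print('tool shift',np.round(r.T@(np.array(xyz)-s['ee_pos']),4), 'turn y',None if yawz is None else round(-(yawz-np.degrees(np.arctan2(r[1,2],r[0,2]))),2))
E
python3 -c "
from h import *
st();to([.6285,-.2813,.25],-85.8)"
```

```text
t 0.77 p [ 0.4888 -0.3856  0.2504] x [-0.998 -0.07   0.001] y [-0.001  0.    -1.   ] yawz -86.0 F [ 1.73 -0.94 -0.06] w 0.0598 q7 -0.92
tool shift [-0.1466  0.0003 -0.0943] turn y -0.2
```

>>> play_rows(
  commands=[-0.035, 0, -0.022, 0, 0, 0, 0.35, -0.07, 0, -0.044, 0, 0, 0, 0.35, -0.105, 0, -0.066, 0, 0, 0, 0.35, -0.14, 0, -0.088, 0, 0, 0, 0.35, -0.147, 0, -0.094, 0, 0, 0, 0.35, -0.147, 0, -0.094, 0, 0, 0, 0.35],
)

```text
t: 1.27
ee_pos: [0.6303, -0.2776, 0.2492]
orientation: [0.028, -0.028, 0.708, -0.705]
ft_force: [0.4, 0.9, -0.5]
gripper_width: 0.0595
```

```bash
python3 -c "
from h import *
s=st();save('wrist','w0')"
```

```text
t 1.27 p [ 0.6303 -0.2776  0.2492] x [-0.997 -0.08   0.   ] y [-0.     0.003 -1.   ] yawz -85.42 F [ 0.42  0.91 -0.51] w 0.0595 q7 -1.16
```

View pics/w0.png

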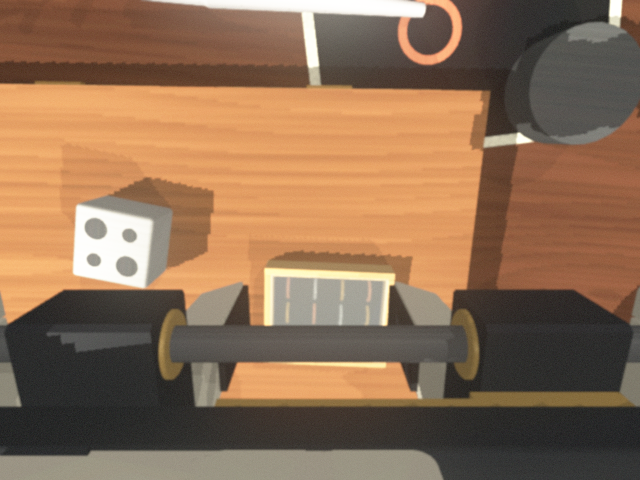

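```bash
python3 - <<'E'
from h import *
s=robot.get_state()
f=lambda l,z:np.round(ray('wrist',l,z,s)[:,:2],4)
T=f([(264,267),(395,268),(387,367),(269,365)],.099); print('tray',T.tolist(),T.mean(0))
B=f([(79,200),(172,210),(160,286),(75,272)],.12); print('block',B.tolist(),B.mean(0))
E_=f([(0,86),(200,88),(488,92),(470,290)],.075); print('deck',E_.tolist()); d=E_[0]-E_[2]; print(np.degrees(np.arctan2(-d[0],d[1])))
E
```

```text
tray [[0.5861, -0.2363], [0.5939, -0.3477], [0.4981, -0.3526], [0.4917, -0.2446]] [ 0.54245 -0.2953 ]
block [[0.6366, -0.0961], [0.6343, -0.1666], [0.5709, -0.1556], [0.5777, -0.088]] [ 0.604875 -0.126575]
deck [[0.7165, -0.013], [0.7273, -0.1753], [0.742, -0.4092], [0.5699, -0.4254]]
3.682559243982679
```

>>> play_rows(
  commands=[0, 0.04, 0.004, 0, 0.4, 0, 0.35, 0, 0.08, 0.007, 0, 0.4, 0, 0.35, 0, 0.12, 0.007, 0, 0.4, 0, 0.35, 0, 0.15, 0.007, 0, 0.4, 0, 0.35, 0.008, 0.152, 0.007, 0, 0.4, 0, 0.35, 0.016, 0.152, 0.007, 0, 0.4, 0, 0.35, 0.02, 0.152, 0.007, 0, 0.4, 0, 0.35, 0.022, 0.152, 0.007, 0, 0.4, 0, 0.35],
)

```text
t: 1.98
ee_pos: [0.6059, -0.2932, 0.1016]
orientation: [-0.024, 0.022, -0.706, 0.708]
ft_force: [-0.3, 0.7, 1.2]
gripper_width: 0.0594
```

>>> play_rows(
  commands=[0.002, 0, 0, 0, 0, 0, 0.35, 0.004, 0, 0, 0, 0, 0, 0.35, 0.006, 0, 0, 0, 0, 0, 0.35, 0.008, 0, 0, 0, 0, 0, 0.35, 0.01, 0, 0, 0, 0, 0, 0.35, 0.012, 0, 0, 0, 0, 0, 0.35, 0.015, 0, 0, 0, 0, 0, 0.35, 0.018, 0, 0, 0, 0, 0, 0.35],
)

```text
t: 2.65
ee_pos: [0.5878, -0.2925, 0.0985]
orientation: [-0.023, 0.023, -0.707, 0.707]
ft_force: [-0.8, -0.6, 0.3]
gripper_width: 0.0598
```

```bash
python3 -c "
from h import *
s=st();to([.546-.0125*.9973+.515*.0732,.225-.0125*.0732-.515*.9973,.097],-85.8)"
```

```text
t 2.65 p [ 0.5878 -0.2925  0.0985] x [-0.998 -0.066  0.   ] y [-0. -0. -1.] yawz -86.21 F [-0.84 -0.62  0.3 ] w 0.0598 q7 -1.15
tool shift [ 0.0163  0.0015 -0.0041] turn y -0.41
```

>>> play_rows(
  commands=[0.003, 0, 0, 0, -0.4, 0, 0.35, 0.006, 0, 0, 0, -0.4, 0, 0.35, 0.009, 0, 0, 0, -0.4, 0, 0.35, 0.012, 0, 0, 0, -0.4, 0, 0.35, 0.015, 0, 0, 0, -0.4, 0, 0.35, 0.017, 0, 0, 0, -0.4, 0, 0.35, 0.018, 0, 0, 0, -0.4, 0, 0.35, 0.018, 0, 0, 0, -0.4, 0, 0.35],
)

```text
t: 3.32
ee_pos: [0.5698, -0.2939, 0.0987]
orientation: [-0.026, 0.026, -0.707, 0.707]
ft_force: [-0.5, -0.1, -0.3]
gripper_width: 0.0594
```

```bash
python3 -c "
from h import *
s=st();a=save('scene','s1')
o=cv2.resize(a[150:310,90:300][:,:,::-1],None,fx=3.6,fy=3.6,interpolation=2);cv2.imwrite('pics/s1c.png',o);print(o.shape)"
```

```text
t 3.32 p [ 0.5698 -0.2939  0.0987] x [-0.997 -0.073 -0.   ] y [ 0. -0. -1.] yawz -85.83 F [-0.52 -0.08 -0.34] w 0.0594 q7 -1.13
(576, 756, 3)
```

View pics/s1c.png

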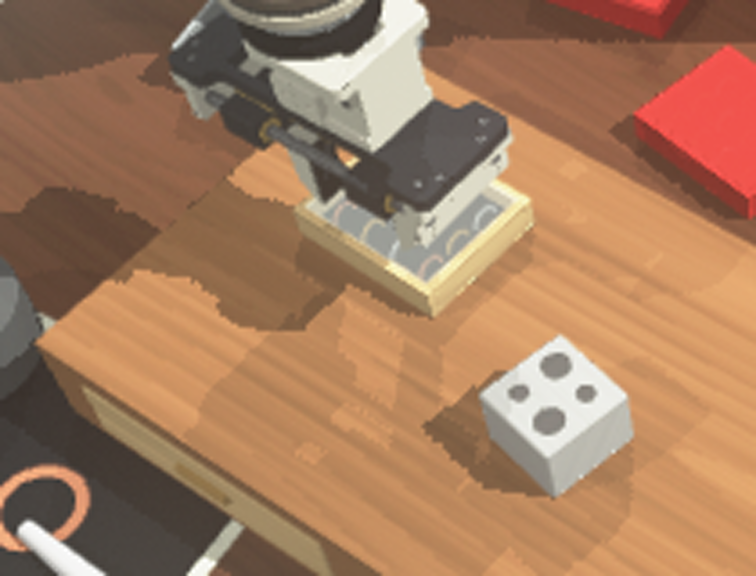

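```bash
python3 - <<'E'
from h import *
s=robot.get_state(); r=rot(s['orientation']); p=s['ee_pos']
def proj(n,P):
    K,o,R_=cam(n); c=(np.atleast_2d(P)-o)@R_; c=c*[1,-1,-1]; u=c@K.T; return u[:,:2]/u[:,2:]
P=[p+r@[a,.008,b] for b in(-.04,.04) for a in(-.0095,0.0095)]
print(np.round((proj('scene',P)-[90,150])*3.6)); print(np.round(proj('side',P)),np.round(proj('scene',P)))
for z in(.1,.11,.12,.13,.15): print(z,ray('scene',[(90+425/3.6,150+245/3.6)],z)[0])
b=save('side','d1'); cv2.imwrite('pics/d1c.png',cv2.resize(b[100:240,240:440][:,:,::-1],None,fx=3.6,fy=3.6,interpolation=2))
E
```

```text
[[417. 271.]
 [438. 251.]
 [318. 214.]
 [339. 194.]]
[[305. 171.]
 [313. 172.]
 [313. 149.]
 [320. 150.]] [[206. 225.]
 [212. 220.]
 [178. 209.]
 [184. 204.]]
0.1 [ 0.56376483 -0.25732993  0.1       ]
0.11 [ 0.56841235 -0.25017585  0.11      ]
0.12 [ 0.57305988 -0.24302178  0.12      ]
0.13 [ 0.57770741 -0.23586771  0.13      ]
0.15 [ 0.58700246 -0.22155957  0.15      ]
```

View pics/d1c.png

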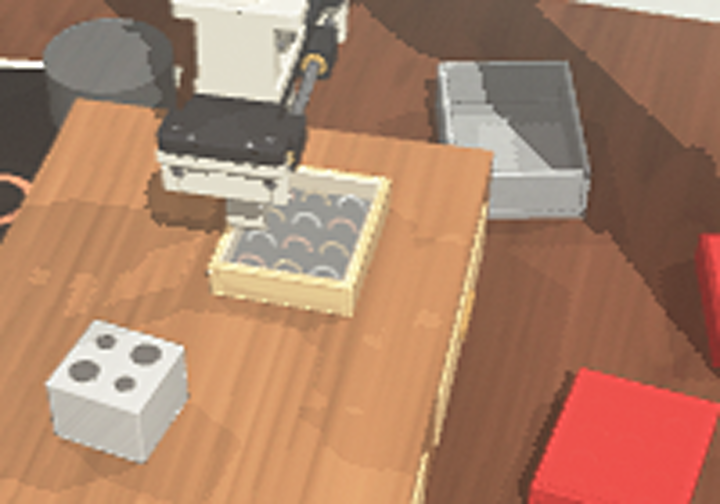

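The picture shows that the fingertips passed over the tray without moving it: the tray corner is still at (210,237). The tips must be higher than I computed, so I will triangulate them from the two views.

```bash
python3 - <<'E'
from h import *
a=cv2.imread('pics/s1.png'); b=robot.read_camera('side')[:,:,::-1]
o=np.hstack([cv2.resize(a[190:250,160:240],None,fx=5,fy=5,interpolation=0)[:,:400],cv2.resize(b[130:190,285:365],None,fx=5,fy=5,interpolation=0)])
cv2.imwrite('pics/z1.png',o)
E
```

```text
(no output)
```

View pics/z1.png

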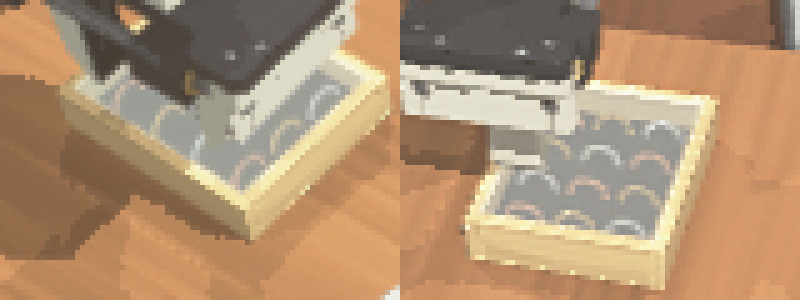

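```bash
python3 - <<'E'
from h import *
def tri(u,v):
    A=[];B=[]
    for n,p in(('scene',u),('side',v)):
        _,o,_=cam(n); d=ray(n,[p],0)[0]-o; d/=np.linalg.norm(d); M=np.eye(3)-np.outer(d,d); A.append(M);B.append(M@o)
    return np.linalg.lstsq(np.vstack(A),np.hstack(B),rcond=None)[0]
print('tip',tri((208,218.6),(303.4,163.5)),robot.get_state()['ee_pos'])
# tray corners: top corner (+x,+y): scene(210,231.5) side
print('tray top +x+y',tri((160+246/5,190+212/5),(285+73/5,130+229/5-0)), 'bottom',tri((160+248/5,190+240/5),(285+73/5,130+256/5)))
print('-x+y top',tri((160+387/5,190+82/5),(285+265/5,130+243/5)),'bot',tri((160+388/5,190+112/5),(285+264/5,130+288/5)))
E
```

```text
tip [ 0.57438109 -0.24178686  0.12086999] [ 0.57023707 -0.29369333  0.09867627]
tray top +x+y [ 0.58359719 -0.23734014  0.08665653] bottom [ 0.58542597 -0.23908509  0.06795249]
-x+y top [ 0.49575957 -0.23785016  0.09518201] bot [ 0.49548623 -0.24111646  0.06834717]
```

```bash
python3 - <<'E'
from h import *
r=rot([0.13224682,-0.13255812,0.69513704,-0.69406313]); p=np.array([.2297,-.5807,.2138])
def proj(n,P):
    K,o,R_=cam(n); c=(np.atleast_2d(P)-o)@R_; c=c*[1,-1,-1]; u=c@K.T; return np.round(u[:,:2]/u[:,2:],1).tolist()
for n in('side','scene'): print(n,'tips in/out',proj(n,[p+r@[0,.008,b] for b in(-.065,-.046,.046,.065)]),'body',proj(n,[p+r@[0,-.058,b] for b in(-.095,.095)]))
a=cv2.imread('pics/s0.png'); b=cv2.imread('pics/d0.png')
cv2.imwrite('pics/z2.png',np.hstack([cv2.resize(a[0:60,140:250],None,fx=3.6,fy=3.6,interpolation=0),cv2.resize(b[0:110,440:540],None,fx=3.6,fy=3.6,interpolation=0)[:216]]) if 0 else cv2.resize(b[0:110,440:540],None,fx=5,fy=5,interpolation=0))
E
```

```text
side tips in/out [[492.9, 86.9], [490.2, 82.5], [478.0, 62.7], [475.6, 58.9]] body [[505.7, 66.3], [478.3, 26.5]]
scene tips in/out [[229.0, 52.7], [221.9, 51.4], [188.2, 45.4], [181.3, 44.1]] body [[236.8, 30.0], [164.2, 17.5]]
```

View pics/z2.png

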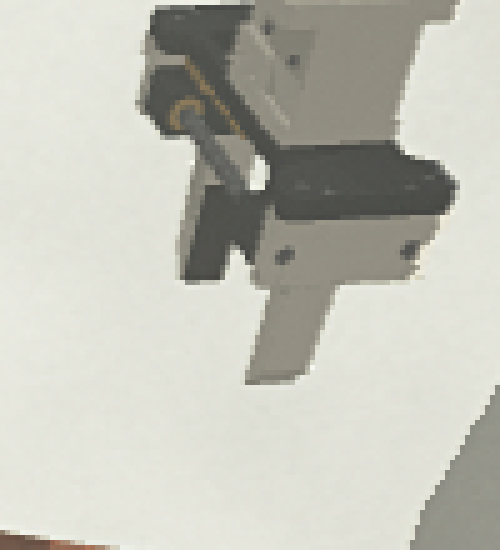

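The tips are about 25 mm higher than the stated offset implies, in both views and at the start pose. I'll back off and find the deck by a guarded touch.

>>> play_rows(
  commands=[-0.02, 0, 0, 0, 0, 0, 0.35, -0.045, 0, 0, 0, 0, 0, 0.35, -0.055, 0.002, 0, 0, 0, 0, 0.35, -0.055, 0.008, 0, 0, 0, 0, 0.35, -0.055, 0.013, 0, 0, 0, 0, 0.35, -0.055, 0.016, 0, 0, 0, 0, 0.35, -0.055, 0.016, 0, 0, 0, 0, 0.35],
)

```text
t: 4.05
ee_pos: [0.6229, -0.29, 0.0812]
orientation: [0.024, -0.027, 0.707, -0.706]
ft_force: [0.1, 0.1, 0.5]
gripper_width: 0.0598
```

>>> play_rows(
  commands=[0, 0.001, 0, 0, 0, 0, 0.35, 0, 0.002, 0, 0, 0, 0, 0.35, 0, 0.003, 0, 0, 0, 0, 0.35, 0, 0.004, 0, 0, 0, 0, 0.35, 0, 0.005, 0, 0, 0, 0, 0.35, 0, 0.006, 0, 0, 0, 0, 0.35],
)

```text
t: 4.55
ee_pos: [0.6249, -0.2898, 0.0767]
orientation: [-0.026, 0.026, -0.707, 0.707]
ft_force: [0.8, 0.3, 0.9]
gripper_width: 0.0595
```

>>> play_rows(
  commands=[0, 0.001, 0, 0, 0, 0, 0.35, 0, 0.002, 0, 0, 0, 0, 0.35, 0, 0.003, 0, 0, 0, 0, 0.35, 0, 0.004, 0, 0, 0, 0, 0.35],
)

```text
t: 4.88
ee_pos: [0.6249, -0.2897, 0.0725]
orientation: [-0.026, 0.026, -0.707, 0.707]
ft_force: [-0.1, 0.1, 0.3]
gripper_width: 0.0592
```

>>> play_rows(
  commands=[0, 0.001, 0, 0, 0, 0, 0.35, 0, 0.002, 0, 0, 0, 0, 0.35, 0, 0.003, 0, 0, 0, 0, 0.35, 0, 0.004, 0, 0, 0, 0, 0.35, 0, 0.005, 0, 0, 0, 0, 0.35],
)

```text
t: 5.3
ee_pos: [0.6249, -0.2897, 0.0675]
orientation: [-0.026, 0.026, -0.707, 0.707]
ft_force: [-0.1, -0.2, 0.3]
gripper_width: 0.0597
```

>>> play_rows(
  commands=[0, 0.001, 0, 0, 0, 0, 0.35, 0, 0.002, 0, 0, 0, 0, 0.35, 0, 0.003, 0, 0, 0, 0, 0.35],
)

```text
t: 5.55
ee_pos: [0.6249, -0.2897, 0.0645]
orientation: [-0.026, 0.026, -0.707, 0.707]
ft_force: [-0.2, 0.3, 0.2]
gripper_width: 0.0599
```

>>> play_rows(
  commands=[0, 0.001, 0, 0, 0, 0, 0.35, 0, 0.002, 0, 0, 0, 0, 0.35, 0, 0.003, 0, 0, 0, 0, 0.35],
)

```text
t: 5.8
ee_pos: [0.625, -0.2898, 0.0632]
orientation: [-0.026, 0.026, -0.707, 0.707]
ft_force: [-7.9, 3.1, 23.0]
gripper_width: 0.06
```

>>> play_rows(
  commands=[0, -0.007, 0, 0, 0, 0, 0.35, 0, -0.0145, 0, 0, 0, 0, 0.35, 0.006, -0.0145, 0, 0, 0, 0, 0.35, 0.012, -0.0145, 0, 0, 0, 0, 0.35, 0.015, -0.0145, 0, 0, 0, 0, 0.35, 0.017, -0.0145, 0, 0, 0, 0, 0.35, 0.019, -0.0145, 0, 0, 0, 0, 0.35, 0.021, -0.0145, 0, 0, 0, 0, 0.35],
)

```text
t: 6.47
ee_pos: [0.6036, -0.2912, 0.0759]
orientation: [0.026, -0.026, 0.707, -0.707]
ft_force: [-0.4, -0.3, 0.7]
gripper_width: 0.0595
```

>>> play_rows(
  commands=[0.002, 0, 0, 0, 0, 0, 0.35, 0.004, 0, 0, 0, 0, 0, 0.35, 0.006, 0, 0, 0, 0, 0, 0.35, 0.008, 0, 0, 0, 0, 0, 0.35, 0.01, 0, 0, 0, 0, 0, 0.35, 0.012, 0, 0, 0, 0, 0, 0.35, 0.014, 0, 0, 0, 0, 0, 0.35, 0.017, 0, 0, 0, 0, 0, 0.35],
)

```text
t: 7.13
ee_pos: [0.587, -0.2925, 0.0761]
orientation: [-0.026, 0.026, -0.707, 0.707]
ft_force: [0.2, -0.1, -1.1]
gripper_width: 0.0596
```

>>> play_rows(
  commands=[0.002, 0, 0, 0, 0, 0, 0.35, 0.005, 0, 0, 0, 0, 0, 0.35, 0.008, 0, 0, 0, 0, 0, 0.35, 0.011, 0, 0, 0, 0, 0, 0.35, 0.014, 0, 0, 0, 0, 0, 0.35, 0.016, 0, 0, 0, 0, 0, 0.35],
)

```text
t: 7.63
ee_pos: [0.5706, -0.2938, 0.0762]
orientation: [-0.026, 0.026, -0.707, 0.707]
ft_force: [1.0, 0.4, -0.6]
gripper_width: 0.0595
```

```bash
cat >> h.py <<'E'
B=np.array([.546,.225]); Y=np.radians(4.2); RX=np.array([np.cos(Y),np.sin(Y)]); RY=np.array([-np.sin(Y),np.cos(Y)])
def loc(p): d=np.array(p)[:2]-B; return np.round([d@RX,d@RY+.235],4)
def wl(x,y): return B+x*RX+(y-.235)*RY
E
python3 -c "
from h import *
s=st();print(loc(s['ee_pos']))"
```

```text
t 7.63 p [ 0.5706 -0.2938  0.0762] x [-0.997 -0.073  0.   ] y [-0. -0. -1.] yawz -85.83 F [ 1.04  0.43 -0.57] w 0.0595 q7 -1.13
[-0.0135 -0.2842]
```

```bash
cat >> h.py <<'E'
def traymask(im,roi):
    x0,y0,x1,y1=roi; h=cv2.cvtColor(im[y0:y1,x0:x1],cv2.COLOR_RGB2HSV)
    m=cv2.inRange(h,(18,60,170),(35,150,255)); n,l,s,_=cv2.connectedComponentsWithStats(m,connectivity=8)
    i=1+np.argmax(s[1:,4]); ys,xs=np.where(l==i); p=np.c_[xs+x0,ys+y0]
    return dict(area=int(s[i,4]),left=p[p[:,0].argmin()].tolist(),right=p[p[:,0].argmax()].tolist(),top=p[p[:,1].argmin()].tolist(),bot=p[p[:,1].argmax()].tolist())
E
python3 - <<'E'
from h import *
for f in('s0','s1'): print(f,traymask(cv2.imread(f'pics/{f}.png')[:,:,::-1],(150,160,280,260)))
print('now',traymask(save('scene','s2'),(150,160,280,260)))
print('d0',traymask(cv2.imread('pics/d0.png')[:,:,::-1],(280,130,375,200))); print('now',traymask(save('side','d2'),(280,130,385,200)))
E
```

```text
s0 {'area': 518, 'left': [172, 207], 'right': [237, 208], 'top': [199, 184], 'bot': [210, 237]}
s1 {'area': 372, 'left': [181, 214], 'right': [237, 208], 'top': [233, 206], 'bot': [210, 237]}
now {'area': 345, 'left': [208, 175], 'right': [245, 198], 'top': [208, 175], 'bot': [220, 227]}
d0 {'area': 335, 'left': [298, 173], 'right': [339, 179], 'top': [298, 173], 'bot': [335, 187]}
now {'area': 446, 'left': [312, 175], 'right': [360, 150], 'top': [357, 150], 'bot': [350, 188]}
```

>>> play_rows(
  commands=[-0.015, 0, 0, 0, 0, 0, 0.35, -0.02, -0.035, 0, 0, -4, 0, 0.4, -0.005, -0.055, 0.03, 0, -11, 0, 0.565, 0.015, -0.055, 0.06, 0, -18, 0, 0.565, 0.035, -0.055, 0.085, 0, -25, 0, 0.565, 0.0555, -0.055, 0.095, 0, -32, 0, 0.565, 0.0555, -0.055, 0.095, 0, -39, 0, 0.565, 0.0555, -0.055, 0.095, 0, -46, 0, 0.565],
)

```text
t: 8.4
ee_pos: [0.5203, -0.3947, 0.1311]
orientation: [-0.3, 0.301, -0.64, 0.64]
ft_force: [-0.0, -0.5, 0.3]
gripper_width: 0.0399
```

>>> play_rows(
  commands=[0, 0, 0, 0, -7, 0, 0.565, 0, 0, 0, 0, -14, 0, 0.565, 0, 0, 0, 0, -21, 0, 0.565, 0, 0, 0, 0, -28, 0, 0.565, 0, 0, 0, 0, -35, 0, 0.565, 0, 0, 0, 0, -42, 0, 0.565, 0, 0, 0, 0, -44, 0, 0.565],
)

```text
t: 8.98
ee_pos: [0.5222, -0.3928, 0.131]
orientation: [-0.519, 0.52, -0.48, 0.479]
ft_force: [-0.0, 0.6, -1.0]
gripper_width: 0.0399
```

```bash
python3 - <<'E'
from h import *
s=st();print(loc(s['ee_pos']))
to([*wl(-.069,-.375),.076],4.2)
print('corner',loc(ray('scene',[(220,227)],.075)[0]))
im=save('wrist','w1')
E
```

```text
t 8.98 p [ 0.5222 -0.3928  0.131 ] x [ 0.08  -0.997 -0.   ] y [-0.001 -0.    -1.   ] yawz 4.58 F [-0.01  0.58 -0.99] w 0.0399 q7 0.42
[-0.069  -0.3794]
tool shift [-0.0044  0.055   0.0001] turn y 0.38
corner [-0.0261 -0.2261]
```

View pics/w1.png

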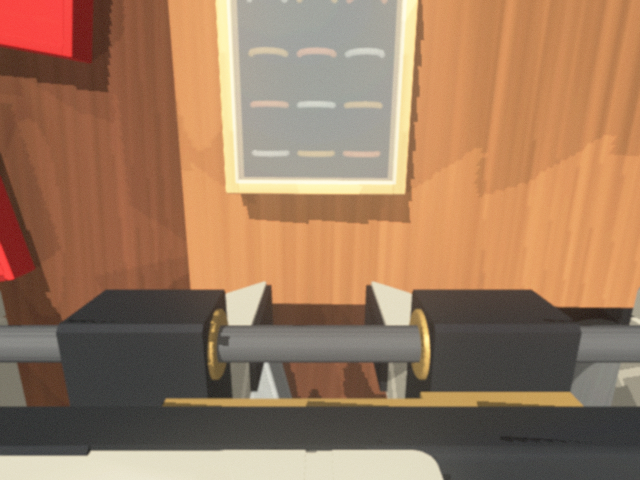

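The tray is ahead of the fingers and nearly square, with its rear edge from (226,193) to (407,193).

```bash
python3 - <<'E'
from h import *
s=robot.get_state()
P=ray('wrist',[(226,193),(407,193)],.099,s); print([loc(p) for p in P],np.degrees(np.arctan2(*(P[1]-P[0])[1::-1])))
P=ray('wrist',[(168,0),(188,300)],.075,s); print([loc(p) for p in P])
E
```

```text
[array([-0.1162, -0.3368]), array([-0.0238, -0.3364])] 4.461527057008974
[array([-0.1456, -0.2425]), array([-0.1489, -0.4064])]
```

>>> play_rows(
  commands=[0, 0.03, 0, 0, 0.4, 0, 0.565, -0.005, 0.055, 0, 0, 0.4, 0, 0.565, -0.015, 0.055, 0, 0, 0.4, 0, 0.565, -0.024, 0.055, 0, 0, 0.4, 0, 0.565, -0.028, 0.055, 0, 0, 0.4, 0, 0.565, -0.03, 0.055, 0, 0, 0.4, 0, 0.565, -0.032, 0.055, 0, 0, 0.4, 0, 0.565, -0.034, 0.055, 0, 0, 0.4, 0, 0.565],
)

```text
t: 9.7
ee_pos: [0.5212, -0.3601, 0.0779]
orientation: [-0.516, 0.516, -0.482, 0.485]
ft_force: [0.7, -4.1, 3.5]
gripper_width: 0.0399
```

>>> play_rows(
  commands=[-0.002, 0, 0, 0, 0, 0, 0.565, -0.004, 0, 0, 0, 0, 0, 0.565, -0.007, 0, 0, 0, 0, 0, 0.565, -0.011, 0, 0, 0, 0, 0, 0.565, -0.015, 0, 0, 0, 0, 0, 0.565, -0.02, 0, 0, 0, 0, 0, 0.565, -0.025, 0, 0, 0, 0, 0, 0.565, -0.03, 0, 0, 0, 0, 0, 0.565],
)

```text
t: 10.37
ee_pos: [0.518, -0.3279, 0.076]
orientation: [-0.516, 0.516, -0.483, 0.483]
ft_force: [0.6, -3.5, 2.5]
gripper_width: 0.0399
```

>>> play_rows(
  commands=[-0.006, 0, 0, 0, 0, 0, 0.565, -0.012, 0, 0, 0, 0, 0, 0.565, -0.018, 0, 0, 0, 0, 0, 0.565, -0.024, 0, 0, 0, 0, 0, 0.565, -0.03, 0, 0, 0, 0, 0, 0.565, -0.036, 0, 0, 0, 0, 0, 0.565, -0.042, 0, 0, 0, 0, 0, 0.565, -0.048, 0, 0, 0, 0, 0, 0.565],
)

```text
t: 11.03
ee_pos: [0.5149, -0.28, 0.0761]
orientation: [-0.516, 0.516, -0.483, 0.483]
ft_force: [0.9, -2.5, 1.2]
gripper_width: 0.0398
```

```bash
python3 - <<'E'
from h import *
s=st();print(loc(s['ee_pos'])); im=save('scene','s3'); m=traymask(im,(150,140,330,300)); print(m)
to([*wl(-.07,-.06),.076],4.2)
for k in('bot',): print(loc(ray('scene',[m[k]],.075)[0]))
E
```

```text
t 11.03 p [ 0.5149 -0.28    0.0761] x [ 0.066 -0.998 -0.   ] y [-0.  0. -1.] yawz 3.79 F [ 0.85 -2.5   1.24] w 0.0398 q7 0.2
[-0.068  -0.2664]
{'area': 481, 'left': [209, 215], 'right': [274, 211], 'top': [235, 190], 'bot': [250, 244]}
tool shift [-0.2047  0.0003 -0.0033] turn y -0.33
[-0.0266 -0.1432]
```

>>> play_rows(
  commands=[-0.007, 0, 0, 0, 0, 0, 0.565, -0.015, 0, 0, 0, 0, 0, 0.565, -0.023, 0, 0, 0, 0, 0, 0.565, -0.031, 0, -0.001, 0, 0, 0, 0.565, -0.039, 0, -0.001, 0, 0, 0, 0.565, -0.047, 0, -0.001, 0, 0, 0, 0.565, -0.055, 0, -0.002, 0, 0, 0, 0.565, -0.063, 0, -0.002, 0, 0, 0, 0.565],
)

```text
t: 11.75
ee_pos: [0.5085, -0.217, 0.076]
orientation: [-0.516, 0.516, -0.483, 0.483]
ft_force: [0.3, -0.5, -0.7]
gripper_width: 0.0399
```

>>> play_rows(
  commands=[-0.008, 0, 0, 0, 0, 0, 0.565, -0.016, 0, 0, 0, 0, 0, 0.565, -0.024, 0, 0, 0, 0, 0, 0.565, -0.032, 0, 0, 0, 0, 0, 0.565, -0.04, 0, 0, 0, 0, 0, 0.565, -0.048, 0, -0.001, 0, 0, 0, 0.565, -0.056, 0, -0.001, 0, 0, 0, 0.565, -0.064, 0, -0.001, 0, 0, 0, 0.565],
)

```text
t: 12.42
ee_pos: [0.5035, -0.1535, 0.0761]
orientation: [-0.516, 0.516, -0.483, 0.483]
ft_force: [0.0, -2.2, -0.6]
gripper_width: 0.04
```

>>> play_rows(
  commands=[-0.008, 0, 0, 0, 0, 0, 0.565, -0.016, 0, 0, 0, 0, 0, 0.565, -0.024, 0, 0, 0, 0, 0, 0.565, -0.032, 0, 0, 0, 0, 0, 0.565, -0.04, 0, 0, 0, 0, 0, 0.565, -0.048, 0, 0, 0, 0, 0, 0.565, -0.056, 0, 0, 0, 0, 0, 0.565, -0.062, 0, 0, 0, 0, 0, 0.565],
)

```text
t: 13.08
ee_pos: [0.4995, -0.0912, 0.0762]
orientation: [0.516, -0.516, 0.483, -0.483]
ft_force: [-0.0, -0.4, -0.9]
gripper_width: 0.0403
```

```bash
python3 - <<'E'
from h import *
s=st();print(loc(s['ee_pos'])); im=save('scene','s4'); m=traymask(im,(200,180,400,340)); print(m)
for k in('bot',): print(loc(ray('scene',[m[k]],.075)[0]))
E
```

```text
t 13.08 p [ 0.4995 -0.0912  0.0762] x [ 0.067 -0.998 -0.   ] y [ 0.  0. -1.] yawz 3.82 F [-0.04 -0.42 -0.94] w 0.0403 q7 -0.14
[-0.0696 -0.0769]
{'area': 458, 'left': [280, 255], 'right': [348, 250], 'top': [304, 227], 'bot': [324, 286]}
[-0.0277  0.0451]
```

>>> play_rows(
  commands=[-0.006, 0, 0, 0, 0, 0, 0.565, -0.012, 0, 0, 0, 0, 0, 0.565, -0.018, 0, 0, 0, 0, 0, 0.565, -0.012, 0, 0, 0, 0, 0, 0.565, 0.005, 0, 0, 0, 0, 0, 0.565, 0.008, -0.03, -0.005, 0, 7, 0, 0.565, 0, -0.055, -0.02, 0, 14, 0, 0.5, -0.01, -0.055, -0.04, 0, 21, 0, 0.4],
)

```text
t: 13.8
ee_pos: [0.4623, -0.0857, 0.1348]
orientation: [-0.419, 0.415, -0.569, 0.572]
ft_force: [0.4, 0.7, -0.7]
gripper_width: 0.0483
```

```bash
python3 - <<'E'
from h import *
s=st();print(loc(s['ee_pos'])); to([*wl(-.15,.006),.131],-85.8)
E
```

```text
t 13.8 p [ 0.4623 -0.0857  0.1348] x [-0.304 -0.953 -0.002] y [ 0.007  0.    -1.   ] yawz -17.67 F [ 0.43  0.72 -0.71] w 0.0483 q7 -0.41
[-0.1062 -0.0688]
tool shift [-0.0531  0.0034 -0.0685] turn y 68.13
```

>>> play_rows(
  commands=[-0.015, 0, -0.02, 0, 7, 0, 0.35, -0.03, 0, -0.04, 0, 14, 0, 0.35, -0.045, 0.003, -0.06, 0, 21, 0, 0.35, -0.053, 0.003, -0.068, 0, 28, 0, 0.35, -0.053, 0.003, -0.068, 0, 35, 0, 0.35, -0.053, 0.003, -0.068, 0, 42, 0, 0.35, -0.053, 0.003, -0.068, 0, 49, 0, 0.35, -0.053, 0.003, -0.068, 0, 56, 0, 0.35],
)

```text
t: 14.47
ee_pos: [0.4097, -0.0143, 0.1282]
orientation: [0.101, -0.101, 0.7, -0.7]
ft_force: [0.1, -0.2, 0.2]
gripper_width: 0.0593
```

>>> play_rows(
  commands=[0, 0, 0, 0, 7, 0, 0.35, 0, 0, 0, 0, 12, 0, 0.35, 0, 0, 0, 0, 12, 0, 0.35, 0, 0, 0, 0, 12, 0, 0.35],
)

```text
t: 14.8
ee_pos: [0.4097, -0.0143, 0.1281]
orientation: [0.031, -0.031, 0.706, -0.706]
ft_force: [0.3, 0.7, 0.2]
gripper_width: 0.0594
```

```bash
python3 - <<'E'
from h import *
s=st();print(loc(s['ee_pos'])); to([*wl(-.15,.006),.076],-85.8); save('wrist','w2')
E
```

```text
t 14.8 p [ 0.4097 -0.0143  0.1281] x [-0.996 -0.086 -0.   ] y [ 0.  0. -1.] yawz -85.04 F [0.25 0.74 0.22] w 0.0594 q7 -1.66
[-0.1534  0.0063]
tool shift [-0.0034  0.0521  0.0004] turn y 0.76
```

View pics/w2.png

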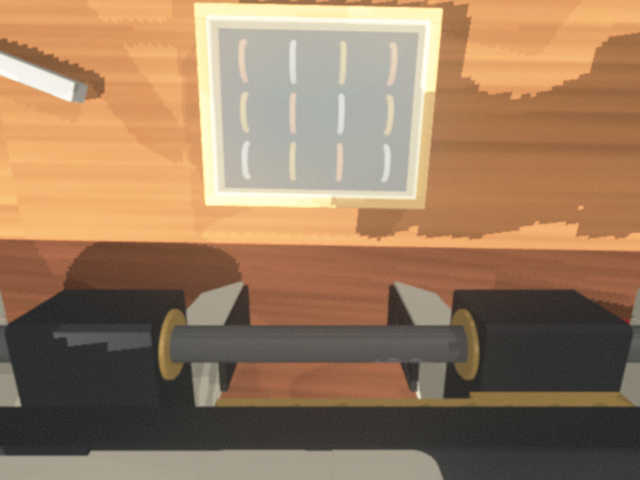

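The wrist view shows the tray centred ahead of the fingers, with its near edge from (207,206) to (424,208). The flare tip is at (85,95).

```bash
python3 - <<'E'
from h import *
s=robot.get_state()
f=lambda l,z:[loc(p).tolist() for p in ray('wrist',l,z,s)]
print('tray near face',f([(207,206),(425,208),(442,8),(194,4)],.099)); print('deck edge',f([(0,240),(640,250)],.075)); print('flare tip',f([(88,88),(76,102)],.087))
E
```

```text
tray near face [[-0.1182, 0.0642], [-0.1177, -0.0467], [-0.027, -0.0466], [-0.0268, 0.0644]]
deck edge [[-0.1443, 0.193], [-0.1452, -0.1812]]
flare tip [[-0.0616, 0.1233], [-0.0683, 0.1303]]
```

>>> play_rows(
  commands=[0, 0.03, 0, 0, 0.8, 0, 0.35, 0, 0.052, 0, 0, 0.8, 0, 0.35, -0.008, 0.052, 0, 0, 0.8, 0, 0.35, -0.016, 0.052, 0, 0, 0.8, 0, 0.35, -0.021, 0.052, 0, 0, 0.8, 0, 0.35, -0.023, 0.052, 0, 0, 0.8, 0, 0.35, -0.025, 0.052, 0, 0, 0.8, 0, 0.35, -0.027, 0.052, 0, 0, 0.8, 0, 0.35],
)

```text
t: 15.52
ee_pos: [0.4363, -0.0121, 0.0767]
orientation: [-0.025, 0.025, -0.707, 0.707]
ft_force: [-4.3, 0.1, 3.1]
gripper_width: 0.0596
```

>>> play_rows(
  commands=[-0.002, 0, 0, 0, 0, 0, 0.35, -0.004, 0, 0, 0, 0, 0, 0.35, -0.007, 0, 0, 0, 0, 0, 0.35, -0.011, 0, 0, 0, 0, 0, 0.35, -0.016, 0, 0, 0, 0, 0, 0.35, -0.021, 0, 0, 0, 0, 0, 0.35, -0.026, 0, 0, 0, 0, 0, 0.35, -0.031, 0, 0, 0, 0, 0, 0.35],
)

```text
t: 16.18
ee_pos: [0.4682, -0.0098, 0.0761]
orientation: [0.025, -0.025, 0.707, -0.707]
ft_force: [-3.1, -0.1, 3.1]
gripper_width: 0.0599
```

>>> play_rows(
  commands=[-0.005, 0, 0, 0, 0, 0, 0.35, -0.01, 0, 0, 0, 0, 0, 0.35, -0.015, 0, 0, 0, 0, 0, 0.35, -0.02, 0, 0, 0, 0, 0, 0.35, -0.025, 0, 0, 0, 0, 0, 0.35, -0.03, 0, 0, 0, 0, 0, 0.35, -0.035, 0, 0, 0, 0, 0, 0.35],
)

```text
t: 16.77
ee_pos: [0.503, -0.0074, 0.0761]
orientation: [-0.025, 0.025, -0.707, 0.707]
ft_force: [-1.5, -0.3, 2.3]
gripper_width: 0.0595
```

```bash
python3 - <<'E'
from h import *
s=st();print(loc(s['ee_pos'])); to([*wl(-.0525,.006),.076],-85.8)
E
```

```text
t 16.77 p [ 0.503  -0.0074  0.0761] x [-0.998 -0.069 -0.   ] y [ 0. -0. -1.] yawz -86.02 F [-1.47 -0.25  2.26] w 0.0595 q7 -1.72
[-0.0599  0.0064]
tool shift [-0.0074  0.0001  0.0004] turn y -0.22
```

```bash
python3 - <<'E'
from h import *
f=lambda n,l,z:[loc(p).tolist() for p in ray(n,l,z)]
print('top',f('scene',[(246.1,243.6),(265.6,259.7),(243.6,275.8),(223.3,260.6)],.12)); print('bot +y',f('scene',[(265.6,270.8),(244.7,287.5)],.075))
g=lambda x,y:(240+x/3.6,100+y/3.6)
print('side top',f('side',[g(97,320),g(188,358),g(140,425),g(47,385)],.12),'bot +y',f('side',[g(143,461),g(57,425)],.075))
E
```

```text
top [[0.0, -0.1261], [0.0093, -0.0695], [0.063, -0.0818], [0.0577, -0.1374]]
bot +y [[0.0089, -0.0744], [0.0641, -0.0849]]
side top [[0.0495, -0.1386], [-0.0105, -0.1185], [0.0018, -0.0619], [0.0616, -0.0814]] bot +y [[0.0078, -0.0757], [0.0651, -0.0932]]
```

>>> play_rows(
  commands=[0.012, 0, 0, 0, 0, 0, 0.35, 0.02, -0.03, 0.002, 0, -5, 0, 0.5, 0.015, -0.055, 0.015, 0, -12, 0, 0.8, 0, -0.055, 0.035, 0, -19, 0, 1, -0.015, -0.055, 0.055, 0, -26, 0, 1, -0.028, -0.055, 0.075, 0, -33, 0, 1, -0.028, -0.055, 0.075, 0, -40, 0, 1, -0.028, -0.055, 0.075, 0, -47, 0, 1],
)

```text
t: 17.43
ee_pos: [0.5376, -0.082, 0.1312]
orientation: [-0.306, 0.305, -0.637, 0.638]
ft_force: [0.4, 1.0, 0.0]
gripper_width: 0.0177
```

>>> play_rows(
  commands=[0, 0, 0, 0, -7, 0, 1, 0, 0, 0, 0, -14, 0, 1, 0, 0, 0, 0, -21, 0, 1, 0, 0, 0, 0, -28, 0, 1, 0, 0, 0, 0, -35, 0, 1, 0, 0, 0, 0, -42, 0, 1, 0, 0, 0, 0, -43, 0, 1, 0, 0, 0, 0, -43, 0, 1],
)

```text
t: 18.1
ee_pos: [0.5364, -0.0804, 0.1312]
orientation: [0.517, -0.516, 0.483, -0.483]
ft_force: [0.2, 0.3, 0.1]
gripper_width: 0.0003
```

```bash
python3 - <<'E'
from h import *
s=st();print(loc(s['ee_pos'])); to([*wl(-.034,-.068),.076],4.2); save('wrist','w3'); save('scene','s5')
E
```

```text
t 18.1 p [ 0.5364 -0.0804  0.1312] x [ 0.067 -0.998 -0.   ] y [ 0.001  0.001 -1.   ] yawz 3.83 F [0.18 0.29 0.13] w 0.0003 q7 -0.17
[-0.032  -0.0689]
tool shift [-0.0009  0.0552 -0.0021] turn y -0.37
```

View pics/w3.png

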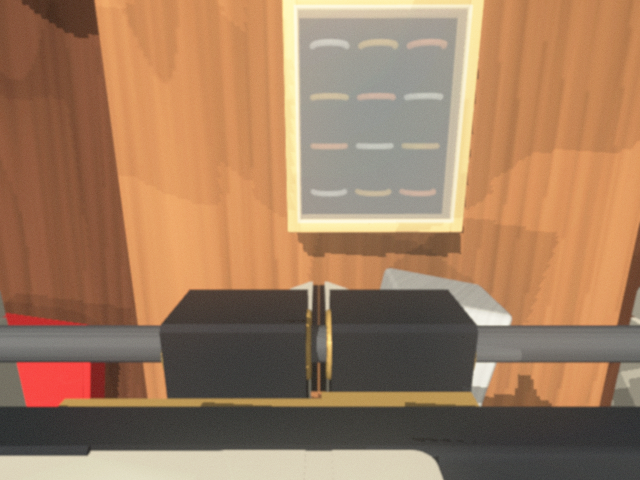

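The tray is square, with its rear edge at row 231 (columns 289 to 463). The block's top corner is at (387,270).

```bash
python3 - <<'E'
from h import *
s=robot.get_state()
f=lambda l,z:[loc(p).tolist() for p in ray('wrist',l,z,s)]
print('tray',f([(289,231),(463,231),(482,0),(284,0)],.099),'block',f([(387,270),(472,284),(508,319)],.12),'deck',f([(97,0),(150,400),(636,250)],.075))
E
```

```text
tray [[-0.0473, -0.0459], [0.044, -0.0467], [0.0431, 0.061], [-0.0466, 0.0617]] block [[0.0012, -0.0606], [0.0429, -0.0682], [0.0627, -0.0871]] deck [[-0.143, 0.0693], [-0.1445, -0.1663], [0.157, -0.0651]]
```

>>> play_rows(
  commands=[0, 0.03, -0.002, 0, 0, 0, 1, 0, 0.055, -0.002, 0, 0, 0, 1, -0.004, 0.055, -0.002, 0, 0, 0, 1, -0.008, 0.055, -0.002, 0, 0, 0, 1, -0.01, 0.055, -0.002, 0, 0, 0, 1, -0.012, 0.055, -0.002, 0, 0, 0, 1, -0.014, 0.055, -0.002, 0, 0, 0, 1, -0.016, 0.055, -0.002, 0, 0, 0, 1],
)

```text
t: 18.87
ee_pos: [0.5333, -0.065, 0.0773]
orientation: [0.517, -0.517, 0.482, -0.483]
ft_force: [-0.7, -2.9, 1.6]
gripper_width: 0.0004
```

>>> play_rows(
  commands=[-0.002, 0, 0, 0, 0, 0, 1, -0.004, 0, 0, 0, 0, 0, 1, -0.006, 0, 0, 0, 0, 0, 1, -0.008, 0, 0, 0, 0, 0, 1, -0.01, 0, 0, 0, 0, 0, 1, -0.013, 0, 0, 0, 0, 0, 1, -0.015, 0, 0, 0, 0, 0, 1, -0.015, 0, 0, 0, 0, 0, 1],
)

```text
t: 19.53
ee_pos: [0.5314, -0.0487, 0.0761]
orientation: [0.517, -0.517, 0.482, -0.482]
ft_force: [-0.9, -1.7, 1.7]
gripper_width: 0.0007
```

```bash
python3 - <<'E'
from h import *
s=st();print(loc(s['ee_pos'])); im=save('scene','s6')
m=traymask(im,(230,200,400,340)); print(m,[loc(ray('scene',[m[k]],.075 if k=='bot' else .099)[0]) for k in('bot','left','right')])
o=cv2.resize(im[190:340,240:420][:,:,::-1],None,fx=4,fy=4,interpolation=2); cv2.imwrite('pics/s6c.png',o)
m=traymask(cv2.imread('pics/s5.png')[:,:,::-1],(230,200,400,340)); print('before',m,[loc(ray('scene',[m[k]],.075 if k=='bot' else .099)[0]) for k in('bot','left','right')])
E
```

```text
t 19.53 p [ 0.5314 -0.0487  0.0761] x [ 0.07  -0.998 -0.   ] y [-0.  0. -1.] yawz 4.03 F [-0.9  -1.73  1.69] w 0.0007 q7 -0.27
[-0.0346 -0.0369]
{'area': 421, 'left': [272, 286], 'right': [344, 288], 'top': [277, 282], 'bot': [315, 324]} [array([0.0526, 0.0776]), array([ 0.0414, -0.0314]), array([-0.0334,  0.0877])]
before {'area': 521, 'left': [266, 283], 'right': [337, 280], 'top': [292, 253], 'bot': [312, 316]} [array([0.0416, 0.0631]), array([ 0.0425, -0.0453]), array([-0.0412,  0.0665])]
```

>>> play_rows(
  commands=[0.005, 0, 0, 0, 0, 0, 1, 0.0102, 0, 0, 0, 0, 0, 1, 0.0102, 0, 0.012, 0, 0, 0, 1, 0.0102, 0, 0.024, 0, 0, 0, 1, 0.0102, 0, 0.036, 0, 0, 0, 1, 0.0102, 0, 0.039, 0, 0, 0, 0.8, 0.0102, 0, 0.039, 0, 0, 0, 0.565, 0.0102, 0, 0.039, 0, 0, 0, 0.565],
)

```text
t: 20.25
ee_pos: [0.5704, -0.0571, 0.0758]
orientation: [-0.517, 0.517, -0.483, 0.482]
ft_force: [-0.5, 0.1, 0.1]
gripper_width: 0.0156
```

>>> play_rows(
  commands=[-0.002, 0, 0, 0, 0, 0, 0.565, -0.004, 0, 0, 0, 0, 0, 0.565, -0.006, 0, 0, 0, 0, 0, 0.565, -0.008, 0, 0, 0, 0, 0, 0.565, -0.01, 0, 0, 0, 0, 0, 0.565, -0.012, 0, 0, 0, 0, 0, 0.565, -0.014, 0, 0, 0, 0, 0, 0.565, -0.016, 0, 0, 0, 0, 0, 0.565],
)

```text
t: 20.92
ee_pos: [0.5701, -0.0409, 0.0762]
orientation: [0.517, -0.517, 0.482, -0.482]
ft_force: [1.1, -1.2, -1.2]
gripper_width: 0.04
```

>>> play_rows(
  commands=[-0.002, 0, 0, 0, 0, 0, 0.565, -0.005, 0, 0, 0, 0, 0, 0.565, -0.008, 0, 0, 0, 0, 0, 0.565, -0.011, 0, 0, 0, 0, 0, 0.565, -0.014, 0, 0, 0, 0, 0, 0.565, -0.016, 0, 0, 0, 0, 0, 0.565, -0.017, 0, 0, 0, 0, 0, 0.565],
)

```text
t: 21.5
ee_pos: [0.5687, -0.0235, 0.0761]
orientation: [0.517, -0.517, 0.482, -0.482]
ft_force: [0.7, -1.3, 0.5]
gripper_width: 0.0402
```

```bash
python3 - <<'E'
from h import *
s=st();print(loc(s['ee_pos'])); im=save('scene','s7')
m=traymask(im,(230,200,420,345)); print(m,[loc(ray('scene',[m[k]],.075 if k=='bot' else .099)[0]) for k in('bot','left','right')])
a=cv2.imread('pics/s0.png')[:,:,::-1]; w=save('wrist','w4')
o=np.hstack([cv2.resize(im[220:400,250:460],None,fx=2.6,fy=2.6,interpolation=2)[:468,:440],w[:468:,140:500]])
cv2.imwrite('pics/v12.png',o[:,:,::-1]); print(o.shape)
E
```

```text
t 21.5 p [ 0.5687 -0.0235  0.0761] x [ 0.07  -0.998 -0.   ] y [-0.  0. -1.] yawz 4.02 F [ 0.7  -1.32  0.47] w 0.0402 q7 -0.31
[ 0.0044 -0.0145]
{'area': 480, 'left': [283, 296], 'right': [355, 292], 'top': [309, 264], 'bot': [330, 330]} [array([0.0471, 0.1083]), array([ 0.0476, -0.0003]), array([-0.0377,  0.1103])]
(468, 800, 3)
```

View pics/v12.png

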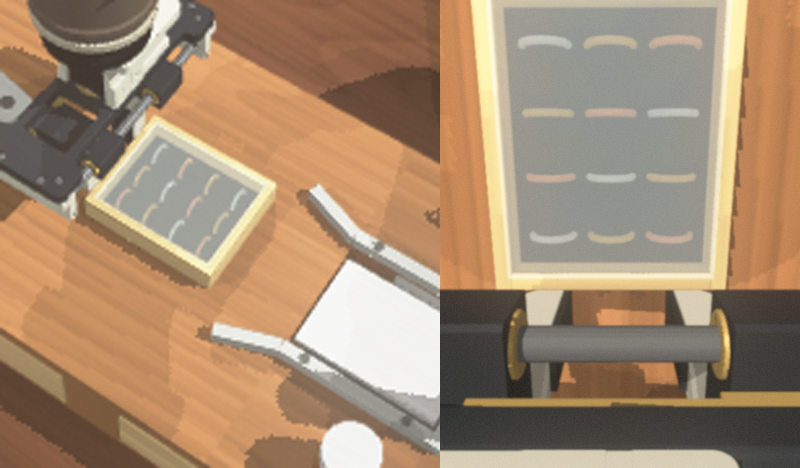

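```bash
python3 - <<'E'
from h import *
f=lambda l,z:[loc(p).tolist() for p in ray('scene',l,z)]
q=lambda l:[(250+x/2.6,220+y/2.6) for x,y in l]
print('plate -y corners',f(q([(350,262),(296,338)]),.074)); print('flare tips top',f(q([(316,188),(214,326)]),.087))
print('tray top',f(q([(158,120),(274,185),(208,262),(88,198)]),.099))
# plate edge fit in s0
im=cv2.imread('pics/s0.png')[:,:,::-1]; h=cv2.cvtColor(im,cv2.COLOR_RGB2HSV); m=cv2.inRange(h,(0,0,215),(180,30,255)); m[:300]=0;m[:,:355]=0;m[390:]=0;m[:,450:]=0
n,l,s,c=cv2.connectedComponentsWithStats(m); i=1+np.argmax(s[1:,4]); pts=np.argwhere(l==i)[:,::-1]
P=np.array([loc(p) for p in ray('scene',pts,.074)]); r=cv2.minAreaRect((P*1000).astype(np.float32)); print('plate rect',r,s[i])
print('jar,gauge', f([(385,394)],.125))
E
```

```text
plate -y corners [[-0.0283, 0.1845], [0.0458, 0.1823]]
flare tips top [[-0.0617, 0.1345], [0.0759, 0.1318]]
tray top [[-0.0393, 0.0052], [-0.0397, 0.1099], [0.0415, 0.104], [0.0469, 0.0013]]
plate rect ((8.25, 233.25), (75.9000015258789, 105.5), 0.0) [ 364  320   68   53 2039]
jar,gauge [[0.1153, 0.26]]
```

>>> play_rows(
  commands=[-0.004, 0, 0.0004, 0, 0, 0, 0.565, -0.009, 0, 0.001, 0, 0, 0, 0.565, -0.014, 0, 0.0016, 0, 0, 0, 0.565, -0.019, 0, 0.0022, 0, 0, 0, 0.565, -0.024, 0, 0.0028, 0, 0, 0, 0.565, -0.029, 0, 0.0034, 0, 0, 0, 0.565, -0.034, 0, 0.004, 0, 0, 0, 0.565, -0.039, 0, 0.0046, 0, 0, 0, 0.565],
)

```text
t: 22.27
ee_pos: [0.5706, 0.0158, 0.0761]
orientation: [-0.517, 0.517, -0.482, 0.482]
ft_force: [-0.6, -1.9, -0.2]
gripper_width: 0.04
```

>>> play_rows(
  commands=[-0.003, 0, 0, 0, 0, 0, 0.565, -0.006, 0, 0, 0, 0, 0, 0.565, -0.009, 0, 0, 0, 0, 0, 0.565, -0.012, 0, 0, 0, 0, 0, 0.565, -0.015, 0, 0, 0, 0, 0, 0.565, -0.018, 0, 0, 0, 0, 0, 0.565, -0.021, 0, 0, 0, 0, 0, 0.565, -0.024, 0, 0, 0, 0, 0, 0.565],
)

```text
t: 22.93
ee_pos: [0.5689, 0.0394, 0.0761]
orientation: [-0.517, 0.517, -0.482, 0.482]
ft_force: [0.2, -2.7, 0.5]
gripper_width: 0.0396
```

```bash
cat >> h.py <<'E'
def chk(f):
    s=st();print(loc(s['ee_pos'])); im=save('scene',f); m=traymask(im,(230,200,460,400)); q=[('bot',.075),('left',.099),('right',.099)]
    print(m,[loc(ray('scene',[m[k]],z)[0]).tolist() for k,z in q]); return im
E
python3 -c "
from h import *
chk('s8')"
```

```text
t 22.93 p [0.5689 0.0394 0.0761] x [ 0.069 -0.998  0.   ] y [-0. -0. -1.] yawz 3.98 F [ 0.16 -2.7   0.5 ] w 0.0396 q7 -0.43
[0.0093 0.0482]
{'area': 269, 'left': [308, 314], 'right': [382, 308], 'top': [313, 307], 'bot': [357, 349]} [[0.0517, 0.1709], [0.0527, 0.0618], [-0.0363, 0.1712]]
```

>>> play_rows(
  commands=[-0.002, 0, 0, 0, 0, 0, 0.565, -0.004, 0, 0, 0, 0, 0, 0.565, -0.006, 0, 0, 0, 0, 0, 0.565, -0.008, 0, 0, 0, 0, 0, 0.565, -0.01, 0, 0, 0, 0, 0, 0.565, -0.012, 0, 0, 0, 0, 0, 0.565],
)

```text
t: 23.48
ee_pos: [0.5682, 0.0512, 0.0762]
orientation: [0.517, -0.517, 0.482, -0.482]
ft_force: [-0.5, -2.0, 2.0]
gripper_width: 0.0398
```

>>> play_rows(
  commands=[-0.002, 0, 0, 0, 0, 0, 0.565, -0.004, 0, 0, 0, 0, 0, 0.565, -0.006, 0, 0, 0, 0, 0, 0.565, -0.008, 0, 0, 0, 0, 0, 0.565],
)

```text
t: 23.82
ee_pos: [0.5676, 0.0592, 0.0761]
orientation: [-0.517, 0.517, -0.482, 0.482]
ft_force: [1.0, -3.0, 1.7]
gripper_width: 0.0401
```

>>> play_rows(
  commands=[-0.002, 0, 0, 0, 0, 0, 0.565, -0.005, 0, 0, 0, 0, 0, 0.565, -0.008, 0, 0, 0, 0, 0, 0.565, -0.011, 0, 0, 0, 0, 0, 0.565, -0.014, 0, 0, 0, 0, 0, 0.565, -0.017, 0, 0, 0, 0, 0, 0.565],
)

```text
t: 24.32
ee_pos: [0.5664, 0.0763, 0.0762]
orientation: [-0.517, 0.517, -0.482, 0.482]
ft_force: [0.3, -3.6, 2.6]
gripper_width: 0.0398
```

>>> play_rows(
  commands=[-0.003, 0, 0, 0, 0, 0, 0.565, -0.006, 0, 0, 0, 0, 0, 0.565, -0.01, 0, 0, 0, 0, 0, 0.565, -0.014, 0, 0, 0, 0, 0, 0.565, -0.018, 0, 0, 0, 0, 0, 0.565, -0.022, 0, 0, 0, 0, 0, 0.565, -0.026, 0, 0, 0, 0, 0, 0.565, -0.029, 0, 0, 0, 0, 0, 0.565],
)

```text
t: 24.98
ee_pos: [0.5643, 0.1057, 0.0762]
orientation: [0.517, -0.517, 0.482, -0.482]
ft_force: [0.3, -3.6, 2.7]
gripper_width: 0.0399
```

>>> play_rows(
  commands=[-0.003, 0, 0, 0, 0, 0, 0.565, -0.007, 0, 0, 0, 0, 0, 0.565, -0.011, 0, 0, 0, 0, 0, 0.565, -0.015, 0, 0, 0, 0, 0, 0.565, -0.019, 0, 0, 0, 0, 0, 0.565, -0.023, 0, 0, 0, 0, 0, 0.565, -0.027, 0, 0, 0, 0, 0, 0.565, -0.03, 0, 0, 0, 0, 0, 0.565],
)

```text
t: 25.65
ee_pos: [0.562, 0.1359, 0.0759]
orientation: [0.517, -0.517, 0.482, -0.482]
ft_force: [0.2, -2.1, -0.6]
gripper_width: 0.0401
```

>>> play_rows(
  commands=[-0.002, 0, 0, 0, 0, 0, 0.565, -0.004, 0, 0, 0, 0, 0, 0.565, -0.006, 0, 0, 0, 0, 0, 0.565, -0.008, 0, 0, 0, 0, 0, 0.565],
)

```text
t: 25.98
ee_pos: [0.5616, 0.143, 0.076]
orientation: [-0.517, 0.517, -0.482, 0.482]
ft_force: [-0.5, -0.4, -0.7]
gripper_width: 0.0402
```

```bash
python3 -c "
from h import *
chk('s9')"
```

```text
t 25.98 p [0.5616 0.143  0.076 ] x [ 0.069 -0.998 -0.   ] y [-0. -0. -1.] yawz 3.98 F [-0.53 -0.41 -0.75] w 0.0402 q7 -0.61
[0.0096 0.1521]
{'area': 441, 'left': [359, 344], 'right': [431, 336], 'top': [382, 309], 'bot': [408, 376]} [[0.0451, 0.2739], [0.0514, 0.1732], [-0.0359, 0.2745]]
```

>>> play_rows(
  commands=[-0.002, 0, 0, 0, 0, 0, 0.565, -0.004, 0, 0, 0, 0, 0, 0.565, -0.006, 0, 0, 0, 0, 0, 0.565, -0.008, 0, 0, 0, 0, 0, 0.565, -0.01, 0, 0, 0, 0, 0, 0.565],
)

```text
t: 26.45
ee_pos: [0.561, 0.1531, 0.0761]
orientation: [-0.517, 0.517, -0.482, 0.482]
ft_force: [-0.3, -1.3, -1.1]
gripper_width: 0.0399
```

>>> play_rows(
  commands=[-0.001, 0, 0, 0, 0, 0, 0.565, -0.002, 0, 0, 0, 0, 0, 0.565, -0.003, 0, 0, 0, 0, 0, 0.565, -0.004, 0, 0, 0, 0, 0, 0.565],
)

```text
t: 26.78
ee_pos: [0.5608, 0.1568, 0.0761]
orientation: [-0.517, 0.517, -0.482, 0.482]
ft_force: [0.2, -0.4, -1.0]
gripper_width: 0.0396
```

```bash
python3 -c "
from h import *
im=chk('s10'); a=cv2.resize(im[290:390,345:455],None,fx=5,fy=5,interpolation=2); cv2.imwrite('pics/x.png',a[:,:,::-1])"
```

```text
t 26.78 p [0.5608 0.1568 0.0761] x [ 0.069 -0.998  0.   ] y [ 0. -0. -1.] yawz 3.98 F [ 0.15 -0.41 -0.98] w 0.0396 q7 -0.63
[0.0098 0.1659]
{'area': 231, 'left': [389, 313], 'right': [438, 340], 'top': [389, 313], 'bot': [422, 370]} [[0.0209, 0.2896], [-0.0344, 0.1874], [-0.0358, 0.2887]]
```

>>> play_rows(
  commands=[-0.001, 0, 0, 0, 0, 0, 0.565, -0.002, 0, 0, 0, 0, 0, 0.565],
)

```text
t: 27.0
ee_pos: [0.5607, 0.1587, 0.0762]
orientation: [-0.517, 0.517, -0.482, 0.482]
ft_force: [0.1, -2.0, -0.8]
gripper_width: 0.0399
```

>>> play_rows(
  commands=[-0.0005, 0, 0, 0, 0, 0, 0.565, -0.001, 0, 0, 0, 0, 0, 0.565],
)

```text
t: 27.17
ee_pos: [0.5606, 0.1599, 0.0762]
orientation: [0.517, -0.517, 0.482, -0.482]
ft_force: [0.1, -1.8, -0.3]
gripper_width: 0.0399
```

>>> play_rows(
  commands=[-0.0005, 0, 0, 0, 0, 0, 0.565, -0.001, 0, 0, 0, 0, 0, 0.565],
)

```text
t: 27.33
ee_pos: [0.5605, 0.1608, 0.0761]
orientation: [-0.517, 0.517, -0.482, 0.482]
ft_force: [-0.5, -1.8, -0.1]
gripper_width: 0.0401
```

>>> play_rows(
  commands=[-0.0004, 0, 0, 0, 0, 0, 0.565, -0.0008, 0, 0, 0, 0, 0, 0.565],
)

```text
t: 27.5
ee_pos: [0.5605, 0.1616, 0.0762]
orientation: [0.517, -0.517, 0.482, -0.482]
ft_force: [-0.5, -2.8, 0.3]
gripper_width: 0.0397
```

```bash
python3 - <<'E'
from h import *
# rail inner faces vs tray edges in scene: sample along riser y direction the profile across +y end of the tray at x=0
im=save('scene','s11')
K,o,R_=cam('scene')
def proj(x,y,z):
    P=np.r_[wl(x,y),z]; c=((P-o)@R_)*[1,-1,-1]; u=K@c; return u[:2]/u[2]
hsv=cv2.cvtColor(im,cv2.COLOR_RGB2HSV)
for x in(-.015,.02):
    print('x',x)
    for y in np.arange(.27,.33,.003):
        u=proj(x,y,.099); a=hsv[int(round(u[1])),int(round(u[0]))]; print(round(y,3),a.tolist(),end=' ')
E
```

```text
x -0.015
0.27 [60, 5, 156] 0.273 [60, 5, 157] 0.276 [68, 6, 179] 0.279 [60, 3, 156] 0.282 [60, 5, 157] 0.285 [60, 5, 156] 0.288 [25, 40, 242] 0.291 [23, 77, 241] 0.294 [23, 83, 240] 0.297 [21, 33, 164] 0.3 [35, 7, 223] 0.303 [35, 7, 226] 0.306 [14, 83, 176] 0.309 [13, 127, 181] 0.312 [14, 128, 180] 0.315 [13, 130, 192] 0.318 [13, 129, 194] 0.321 [14, 129, 193] 0.324 [13, 129, 193] 0.327 [13, 131, 193] x 0.02
0.27 [60, 5, 157] 0.273 [70, 5, 156] 0.276 [23, 33, 188] 0.279 [60, 5, 157] 0.282 [70, 5, 156] 0.285 [70, 5, 156] 0.288 [23, 32, 238] 0.291 [24, 80, 241] 0.294 [23, 88, 234] 0.297 [37, 12, 196] 0.3 [34, 10, 214] 0.303 [35, 7, 225] 0.306 [19, 36, 206] 0.309 [13, 124, 177] 0.312 [13, 125, 178] 0.315 [13, 129, 190] 0.318 [13, 129, 190] 0.321 [13, 129, 190] 0.324 [13, 128, 189] 0.327 [13, 130, 189]
```

The tray front is about 2 mm from the end rail, so it is in the well. Next I lift over it and get ready to press.

>>> play_rows(
  commands=[0.006, 0, 0, 0, 0, 0, 0.6, 0.012, -0.015, 0, 0, 0, 0, 0.8, 0.012, -0.038, 0, 0, 0, 0, 0.89, -0.015, -0.038, 0, 0, 0, 0, 0.89, -0.045, -0.038, -0.001, 0, 0, 0, 0.89, -0.0645, -0.038, -0.002, 0, 0, 0, 0.89, -0.0645, -0.038, -0.002, 0, 0, 0, 0.89, -0.0645, -0.03, -0.002, 0, 0, 0, 0.89],
)

```text
t: 28.22
ee_pos: [0.5544, 0.2279, 0.1073]
orientation: [0.519, -0.517, 0.482, -0.482]
ft_force: [0.1, -1.3, -0.1]
gripper_width: 0.0101
```

```bash
python3 - <<'E'
from h import *
s=st();print(loc(s['ee_pos'])); im=save('scene','s12'); d=save('side','d12')
K,o,R_=cam('scene'); hsv=cv2.cvtColor(im,cv2.COLOR_RGB2HSV)
def pj(x,y,z):
    c=((np.r_[wl(x,y),z]-o)@R_)*[1,-1,-1]; u=K@c; return np.round(u[:2]/u[2]).astype(int)
print([ (round(x,3),hsv[tuple(pj(x,.19,.099)[::-1])].tolist()) for x in np.arange(-.06,.075,.003)])
print([ (round(y,3),hsv[tuple(pj(.03,y,.099)[::-1])].tolist()) for y in np.arange(.165,.2,.003)])
E
```

```text
t 28.22 p [0.5544 0.2279 0.1073] x [ 0.072 -0.997 -0.002] y [ 0.002  0.002 -1.   ] yawz 4.14 F [ 0.07 -1.26 -0.09] w 0.0101 q7 -0.72
[0.0086 0.2373]
[(np.float64(-0.06), [18, 31, 99]), (np.float64(-0.057), [19, 107, 129]), (np.float64(-0.054), [19, 118, 140]), (np.float64(-0.051), [20, 116, 132]), (np.float64(-0.048), [19, 87, 97]), (np.float64(-0.045), [14, 107, 171]), (np.float64(-0.042), [9, 33, 77]), (np.float64(-0.039), [12, 34, 76]), (np.float64(-0.036), [10, 31, 75]), (np.float64(-0.033), [12, 33, 77]), (np.float64(-0.03), [12, 34, 76]), (np.float64(-0.027), [9, 33, 77]), (np.float64(-0.024), [9, 34, 76]), (np.float64(-0.021), [10, 30, 76]), (np.float64(-0.018), [12, 34, 76]), (np.float64(-0.015), [10, 30, 76]), (np.float64(-0.012), [12, 43, 77]), (np.float64(-0.009), [18, 78, 92]), (np.float64(-0.006), [20, 115, 142]), (np.float64(-0.003), [20, 112, 132]), (np.float64(0.0), [19, 75, 123]), (np.float64(0.003), [24, 30, 242]), (np.float64(0.006), [21, 27, 151]), (np.float64(0.009), [21, 34, 182]), (np.float64(0.012), [21, 40, 213]), (np.float64(0.015), [8, 11, 91]), (np.float64
[... 371 characters left out ...]
at64(0.051), [16, 41, 80]), (np.float64(0.054), [27, 29, 158]), (np.float64(0.057), [27, 30, 159]), (np.float64(0.06), [21, 75, 154]), (np.float64(0.063), [30, 13, 158]), (np.float64(0.066), [35, 7, 227]), (np.float64(0.069), [36, 5, 238]), (np.float64(0.072), [30, 15, 138])]
[(np.float64(0.165), [14, 127, 143]), (np.float64(0.168), [13, 124, 142]), (np.float64(0.171), [14, 123, 145]), (np.float64(0.174), [13, 125, 143]), (np.float64(0.177), [13, 122, 142]), (np.float64(0.18), [10, 24, 95]), (np.float64(0.183), [10, 8, 91]), (np.float64(0.186), [12, 14, 91]), (np.float64(0.189), [8, 11, 90]), (np.float64(0.192), [0, 11, 90]), (np.float64(0.195), [0, 8, 90]), (np.float64(0.198), [8, 11, 91])]
```

>>> play_rows(
  commands=[0, 0.006, 0, 0, 0, 0, 0.89, 0, 0.012, 0, 0, 0, 0, 0.89, 0, 0.015, 0, 0, 0, 0, 0.89, 0, 0.016, 0, 0, 0, 0, 0.89],
)

```text
t: 28.65
ee_pos: [0.5537, 0.2249, 0.0891]
orientation: [-0.516, 0.517, -0.483, 0.482]
ft_force: [0.6, 0.4, -0.6]
gripper_width: 0.0101
```

>>> play_rows(
  commands=[0, 0.0005, 0, 0, 0, 0, 0.89, 0, 0.001, 0, 0, 0, 0, 0.89, 0, 0.0015, 0, 0, 0, 0, 0.89, 0, 0.002, 0, 0, 0, 0, 0.89],
)

```text
t: 28.98
ee_pos: [0.5541, 0.2259, 0.0883]
orientation: [0.517, -0.517, 0.482, -0.482]
ft_force: [0.1, 0.8, 0.0]
gripper_width: 0.0103
```

>>> play_rows(
  commands=[0, 0.0004, 0, 0, 0, 0, 0.89, 0, 0.0008, 0, 0, 0, 0, 0.89],
)

```text
t: 29.15
ee_pos: [0.554, 0.2259, 0.0874]
orientation: [0.517, -0.517, 0.482, -0.482]
ft_force: [-0.4, -0.4, 0.4]
gripper_width: 0.0102
```

>>> play_rows(
  commands=[0, 0.0004, 0, 0, 0, 0, 0.89, 0, 0.0008, 0, 0, 0, 0, 0.89],
)

```text
t: 29.32
ee_pos: [0.554, 0.2258, 0.0866]
orientation: [0.517, -0.517, 0.482, -0.482]
ft_force: [0.3, -0.9, 1.1]
gripper_width: 0.0102
```

>>> play_rows(
  commands=[0, 0.0004, 0, 0, 0, 0, 0.89, 0, 0.0006, 0, 0, 0, 0, 0.89],
)

```text
t: 29.48
ee_pos: [0.554, 0.2259, 0.086]
orientation: [0.517, -0.517, 0.482, -0.482]
ft_force: [0.2, -0.6, 1.5]
gripper_width: 0.0103
```

>>> play_rows(
  commands=[0, 0.0005, 0, 0, 0, 0, 0.89, 0, 0.001, 0, 0, 0, 0, 0.89, 0, 0.0015, 0, 0, 0, 0, 0.89],
)

```text
t: 29.73
ee_pos: [0.554, 0.2259, 0.0844]
orientation: [0.517, -0.517, 0.482, -0.482]
ft_force: [-0.5, -1.1, 1.2]
gripper_width: 0.01
```

>>> play_rows(
  commands=[0, 0.0005, 0, 0, 0, 0, 0.89, 0, 0.001, 0, 0, 0, 0, 0.89, 0, 0.0015, 0, 0, 0, 0, 0.89, 0, 0.002, 0, 0, 0, 0, 0.89],
)

```text
t: 30.07
ee_pos: [0.554, 0.2258, 0.0824]
orientation: [0.517, -0.517, 0.482, -0.482]
ft_force: [0.4, 0.5, 2.5]
gripper_width: 0.0102
```

>>> play_rows(
  commands=[0, 0.0008, 0, 0, 0, 0, 0.89, 0, 0.0016, 0, 0, 0, 0, 0.89, 0, 0.0024, 0, 0, 0, 0, 0.89, 0, 0.0032, 0, 0, 0, 0, 0.89, 0, 0.004, 0, 0, 0, 0, 0.89],
)

```text
t: 30.48
ee_pos: [0.554, 0.2259, 0.0787]
orientation: [0.517, -0.517, 0.482, -0.482]
ft_force: [-2.5, -0.7, 5.8]
gripper_width: 0.0103
```

>>> play_rows(
  commands=[0, 0.0008, 0, 0, 0, 0, 0.89, 0, 0.0016, 0, 0, 0, 0, 0.89, 0, 0.0024, 0, 0, 0, 0, 0.89, 0, 0.0032, 0, 0, 0, 0, 0.89, 0, 0.004, 0, 0, 0, 0, 0.89],
)

```text
t: 30.9
ee_pos: [0.554, 0.2259, 0.0747]
orientation: [0.517, -0.517, 0.482, -0.482]
ft_force: [-1.2, -0.8, 6.4]
gripper_width: 0.0103
```

>>> play_rows(
  commands=[0, 0.0008, 0, 0, 0, 0, 0.89, 0, 0.0016, 0, 0, 0, 0, 0.89, 0, 0.0024, 0, 0, 0, 0, 0.89, 0, 0.0032, 0, 0, 0, 0, 0.89, 0, 0.004, 0, 0, 0, 0, 0.89],
)

```text
t: 31.32
ee_pos: [0.554, 0.2259, 0.0704]
orientation: [0.517, -0.517, 0.482, -0.482]
ft_force: [-1.5, 0.1, 4.9]
gripper_width: 0.0104
```

>>> play_rows(
  commands=[0, 0.0008, 0, 0, 0, 0, 0.89, 0, 0.0016, 0, 0, 0, 0, 0.89, 0, 0.0024, 0, 0, 0, 0, 0.89, 0, 0.0032, 0, 0, 0, 0, 0.89, 0, 0.004, 0, 0, 0, 0, 0.89, 0, 0.0048, 0, 0, 0, 0, 0.89],
)

```text
t: 31.82
ee_pos: [0.554, 0.2259, 0.0656]
orientation: [0.517, -0.517, 0.482, -0.482]
ft_force: [-1.3, -0.6, 4.6]
gripper_width: 0.0102
```

>>> play_rows(
  commands=[0, 0.0008, 0, 0, 0, 0, 0.89, 0, 0.0016, 0, 0, 0, 0, 0.89, 0, 0.0024, 0, 0, 0, 0, 0.89, 0, 0.0032, 0, 0, 0, 0, 0.89, 0, 0.004, 0, 0, 0, 0, 0.89, 0, 0.0048, 0, 0, 0, 0, 0.89],
)

```text
t: 32.32
ee_pos: [0.554, 0.2259, 0.0608]
orientation: [0.517, -0.517, 0.482, -0.482]
ft_force: [-1.2, -1.3, 5.5]
gripper_width: 0.0102
```

>>> play_rows(
  commands=[0, 0.0008, 0, 0, 0, 0, 0.89, 0, 0.0016, 0, 0, 0, 0, 0.89, 0, 0.0024, 0, 0, 0, 0, 0.89, 0, 0.0032, 0, 0, 0, 0, 0.89, 0, 0.004, 0, 0, 0, 0, 0.89, 0, 0.0048, 0, 0, 0, 0, 0.89],
)

```text
t: 32.82
ee_pos: [0.554, 0.2259, 0.0561]
orientation: [0.517, -0.517, 0.482, -0.482]
ft_force: [-1.3, -0.9, 6.5]
gripper_width: 0.0103
```

>>> play_rows(
  commands=[0, 0.0008, 0, 0, 0, 0, 0.89, 0, 0.0016, 0, 0, 0, 0, 0.89, 0, 0.0024, 0, 0, 0, 0, 0.89, 0, 0.0032, 0, 0, 0, 0, 0.89, 0, 0.004, 0, 0, 0, 0, 0.89, 0, 0.0048, 0, 0, 0, 0, 0.89],
)

```text
t: 33.32
ee_pos: [0.554, 0.2259, 0.0514]
orientation: [0.517, -0.517, 0.482, -0.482]
ft_force: [-1.5, -1.1, 7.2]
gripper_width: 0.0101
```

>>> play_rows(
  commands=[0, 0.0008, 0, 0, 0, 0, 0.89, 0, 0.0016, 0, 0, 0, 0, 0.89, 0, 0.0024, 0, 0, 0, 0, 0.89, 0, 0.0032, 0, 0, 0, 0, 0.89, 0, 0.004, 0, 0, 0, 0, 0.89, 0, 0.0048, 0, 0, 0, 0, 0.89],
)

```text
t: 33.82
ee_pos: [0.5541, 0.2259, 0.047]
orientation: [0.517, -0.517, 0.482, -0.482]
ft_force: [-6.8, -4.1, 17.7]
gripper_width: 0.0101
```

>>> play_rows(
  commands=[0, 0.0007, 0, 0, 0, 0, 0.89, 0, 0.0014, 0, 0, 0, 0, 0.89, 0, 0.0021, 0, 0, 0, 0, 0.89, 0, 0.0028, 0, 0, 0, 0, 0.89, 0, 0.0034, 0, 0, 0, 0, 0.89, 0, 0.0034, 0, 0, 0, 0, 0.89],
)

```text
t: 34.32
ee_pos: [0.5548, 0.2264, 0.0462]
orientation: [0.518, -0.516, 0.481, -0.483]
ft_force: [-14.9, -8.9, 36.6]
gripper_width: 0.01
```

```bash
python3 - <<'E'
from h import *
s=st(); print(s['moment'],loc(s['ee_pos']))
F=s['ft_force'];M=s['moment']; print('lever if ref TCP: x=',-M[1]/F[2],'y=',M[0]/F[2])
im=save('side','d13')
E
```

```text
t 34.32 p [0.5548 0.2264 0.0462] x [ 0.07  -0.998 -0.   ] y [ 0.004  0.    -1.   ] yawz 3.99 F [-14.94  -8.86  36.57] w 0.01 q7 -0.77
[-0.68812101  0.16180371 -0.23802432] [0.0088 0.2357]
lever if ref TCP: x= -0.004423962142433017 y= -0.018814285576107623
```

The lever arm and heights fit the gripper body having touched the jar top (z 0.125), not extra load on the tray. I back up at once.

>>> play_rows(
  commands=[0, -0.0015, 0, 0, 0, 0, 0.89, 0, -0.003, 0, 0, 0, 0, 0.89, 0, -0.004, 0, 0, 0, 0, 0.89, 0, -0.005, 0, 0, 0, 0, 0.89],
)

```text
t: 34.7
ee_pos: [0.5545, 0.2262, 0.0485]
orientation: [0.518, -0.517, 0.482, -0.482]
ft_force: [0.9, 0.1, -0.0]
gripper_width: 0.0103
```

>>> play_rows(
  commands=[0, -0.001, 0, 0, 0, 0, 0.89, 0, -0.002, 0, 0, 0, 0, 0.89, 0, -0.003, 0, 0, 0, 0, 0.89],
)

```text
t: 34.95
ee_pos: [0.5537, 0.2256, 0.0506]
orientation: [-0.517, 0.517, -0.482, 0.482]
ft_force: [1.0, 0.0, -0.6]
gripper_width: 0.0101
```

```bash
python3 - <<'E'
from h import *
s=st(); print(s['moment'],loc(s['ee_pos']))
def jar(im):
    h=cv2.cvtColor(im,cv2.COLOR_RGB2HSV)
    m=cv2.inRange(h,(0,0,200),(180,40,255)); m[:375]=0; m[415:]=0; m[:,:365]=0; m[:,405:]=0
    ys,xs=np.where(m>0); return len(xs),xs.mean(),ys.mean(),xs.min(),xs.max(),ys.min(),ys.max()
for f in('s0','s11'): print(jar(cv2.imread(f'pics/{f}.png')[:,:,::-1]))
print(jar(save('scene','s14')))
E
```

```text
t 34.95 p [0.5537 0.2256 0.0506] x [ 0.069 -0.998  0.   ] y [-0.001 -0.    -1.   ] yawz 3.98 F [ 1.03  0.01 -0.56] w 0.0101 q7 -0.76
[ 0.03483974 -0.10887234  0.03150531] [0.0077 0.235 ]
(431, np.float64(385.0417633410673), np.float64(393.35498839907194), np.int64(374), np.int64(396), np.int64(382), np.int64(404))
(438, np.float64(385.0319634703196), np.float64(393.4269406392694), np.int64(374), np.int64(396), np.int64(382), np.int64(406))
(359, np.float64(385.4401114206128), np.float64(395.18384401114207), np.int64(374), np.int64(400), np.int64(382), np.int64(405))
```

Force dropped to zero at a TCP z of 0.0485, so the tray is being held down, and the jar has not moved measurably. To be sure of both catches I'll turn the hand 90°, so the body clears the jar, and press a few mm further.

>>> play_rows(
  commands=[0, -0.02, 0, 0, 0, 0, 0.89, 0, -0.045, 0, 0, -7, 0, 0.89, 0, -0.045, 0, 0, -14, 0, 0.89, 0, -0.045, 0, 0, -21, 0, 0.89, 0, -0.045, 0, 0, -28, 0, 0.89, 0, -0.045, 0, 0, -35, 0, 0.89, 0, -0.045, 0, 0, -42, 0, 0.89, 0, -0.045, 0, 0, -49, 0, 0.89],
)

```text
t: 35.67
ee_pos: [0.5539, 0.2257, 0.0958]
orientation: [-0.671, 0.671, -0.223, 0.222]
ft_force: [0.4, -0.4, 0.1]
gripper_width: 0.0102
```

>>> play_rows(
  commands=[0, 0, 0, 0, -7, 0, 0.89, 0, 0, 0, 0, -14, 0, 0.89, 0, 0, 0, 0, -21, 0, 0.89, 0, 0, 0, 0, -28, 0, 0.89, 0, 0, 0, 0, -35, 0, 0.89, 0, 0, 0, 0, -41, 0, 0.89, 0, 0, 0, 0, -41, 0, 0.89],
)

```text
t: 36.25
ee_pos: [0.5539, 0.2255, 0.0955]
orientation: [-0.707, 0.707, 0.026, -0.027]
ft_force: [-0.6, 0.7, 0.1]
gripper_width: 0.01
```

```bash
python3 - <<'E'
from h import *
s=st(); print(loc(s['ee_pos'])); to([*wl(.008,.2355),.055],94.2)
E
```

```text
t 36.25 p [0.5539 0.2255 0.0955] x [ 0.997  0.074 -0.001] y [-0.001 -0.    -1.   ] yawz 94.24 F [-0.58  0.68  0.12] w 0.01 q7 0.62
[0.0079 0.2349]
tool shift [0.0002 0.0405 0.0006] turn y 0.04
```

>>> play_rows(
  commands=[0, 0.012, 0, 0, 0, 0, 0.89, 0, 0.024, 0, 0, 0, 0, 0.89, 0, 0.034, 0, 0, 0, 0, 0.89, 0, 0.039, 0, 0, 0, 0, 0.89, 0, 0.041, 0, 0, 0, 0, 0.89, 0, 0.042, 0, 0, 0, 0, 0.89, 0, 0.043, 0, 0, 0, 0, 0.89],
)

```text
t: 36.83
ee_pos: [0.554, 0.2261, 0.0531]
orientation: [0.707, -0.707, -0.025, 0.024]
ft_force: [-0.1, 0.4, 0.4]
gripper_width: 0.0102
```

>>> play_rows(
  commands=[0, 0.0005, 0, 0, 0, 0, 0.89, 0, 0.001, 0, 0, 0, 0, 0.89, 0, 0.0015, 0, 0, 0, 0, 0.89, 0, 0.002, 0, 0, 0, 0, 0.89, 0, 0.0025, 0, 0, 0, 0, 0.89],
)

```text
t: 37.25
ee_pos: [0.5541, 0.2258, 0.0506]
orientation: [-0.707, 0.707, 0.025, -0.024]
ft_force: [-0.3, 0.0, -0.1]
gripper_width: 0.0101
```

>>> play_rows(
  commands=[0, 0.0004, 0, 0, 0, 0, 0.89, 0, 0.0008, 0, 0, 0, 0, 0.89, 0, 0.0012, 0, 0, 0, 0, 0.89],
)

```text
t: 37.5
ee_pos: [0.554, 0.2258, 0.0493]
orientation: [-0.707, 0.707, 0.025, -0.025]
ft_force: [0.3, 0.4, -0.5]
gripper_width: 0.0104
```

>>> play_rows(
  commands=[0, 0.0004, 0, 0, 0, 0, 0.89, 0, 0.0008, 0, 0, 0, 0, 0.89, 0, 0.0012, 0, 0, 0, 0, 0.89],
)

```text
t: 37.75
ee_pos: [0.554, 0.2258, 0.0483]
orientation: [-0.707, 0.707, 0.025, -0.025]
ft_force: [-2.4, -1.6, 7.0]
gripper_width: 0.0102
```

>>> play_rows(
  commands=[0, 0.0004, 0, 0, 0, 0, 0.89, 0, 0.0008, 0, 0, 0, 0, 0.89, 0, 0.0012, 0, 0, 0, 0, 0.89],
)

```text
t: 38.0
ee_pos: [0.554, 0.2258, 0.0475]
orientation: [-0.707, 0.707, 0.025, -0.024]
ft_force: [-0.5, -2.3, 6.9]
gripper_width: 0.0098
```

>>> play_rows(
  commands=[0, 0.0006, 0, 0, 0, 0, 0.89, 0, 0.0012, 0, 0, 0, 0, 0.89, 0, 0.0018, 0, 0, 0, 0, 0.89],
)

```text
t: 38.25
ee_pos: [0.554, 0.2259, 0.0457]
orientation: [-0.707, 0.707, 0.025, -0.024]
ft_force: [-1.3, -2.0, 6.4]
gripper_width: 0.0099
```

>>> play_rows(
  commands=[0, 0.0005, 0, 0, 0, 0, 0.89, 0, 0.001, 0, 0, 0, 0, 0.89, 0, 0.0014, 0, 0, 0, 0, 0.89, 0, 0.0014, 0, 0, 0, 0, 0.89],
)

```text
t: 38.58
ee_pos: [0.554, 0.2258, 0.0442]
orientation: [-0.707, 0.707, 0.025, -0.024]
ft_force: [-2.3, -2.1, 6.1]
gripper_width: 0.0098
```

>>> play_rows(
  commands=[0, -0.0008, 0, 0, 0, 0, 0.89, 0, -0.0016, 0, 0, 0, 0, 0.89, 0, -0.0024, 0, 0, 0, 0, 0.89, 0, -0.0032, 0, 0, 0, 0, 0.89, 0, -0.004, 0, 0, 0, 0, 0.89, 0, -0.0048, 0, 0, 0, 0, 0.89, 0, -0.0056, 0, 0, 0, 0, 0.89, 0, -0.0064, 0, 0, 0, 0, 0.89],
)

```text
t: 39.25
ee_pos: [0.554, 0.2258, 0.05]
orientation: [-0.707, 0.707, 0.025, -0.025]
ft_force: [-0.7, -0.1, -0.2]
gripper_width: 0.0102
```

>>> play_rows(
  commands=[0, -0.02, 0, 0, 0, 0, 0.89, 0, -0.05, 0, 0, 0, 0, 0.89, 0, -0.08, 0, 0, 0, 0, 0.89, 0, -0.12, 0, 0, 0, 0, 0.89, -0.04, -0.15, 0, 0, 0, 0, 0.89, -0.08, -0.15, 0, 0, 0, 0, 0.89, -0.12, -0.15, 0, 0, 0, 0, 0.89, -0.16, -0.15, 0, 0, 0, 0, 0.89],
)

```text
t: 39.92
ee_pos: [0.3946, 0.215, 0.2003]
orientation: [0.707, -0.707, -0.025, 0.024]
ft_force: [0.0, 0.9, 0.3]
gripper_width: 0.0103
```

```bash
python3 - <<'E'
from h import *
st(); im=save('scene','s15'); d=save('side','d15')
K,o,R_=cam('scene'); hsv=cv2.cvtColor(im,cv2.COLOR_RGB2HSV)
def pj(x,y,z):
    c=((np.r_[wl(x,y),z]-o)@R_)*[1,-1,-1]; u=K@c; return np.round(u[:2]/u[2]).astype(int)
for y in(.20,.235,.27): print(y,[(round(float(x)*1000),*hsv[tuple(pj(x,y,.06)[::-1])].tolist()) for x in np.arange(-.065,.08,.004)])
E
```

```text
t 39.92 p [0.3946 0.215  0.2003] x [0.998 0.069 0.001] y [ 0.001  0.    -1.   ] yawz 93.97 F [0.01 0.87 0.27] w 0.0103 q7 0.63
0.2 [(-65, 13, 105, 201), (-61, 36, 5, 239), (-57, 36, 5, 239), (-53, 27, 16, 141), (-49, 19, 26, 140), (-45, 13, 109, 122), (-41, 14, 110, 121), (-37, 18, 96, 146), (-33, 19, 84, 171), (-29, 22, 33, 208), (-25, 22, 33, 210), (-21, 38, 6, 158), (-17, 40, 5, 158), (-13, 40, 5, 157), (-9, 53, 6, 158), (-5, 45, 6, 159), (-1, 40, 5, 158), (3, 45, 6, 159), (7, 38, 6, 158), (11, 38, 6, 159), (15, 45, 6, 159), (19, 38, 6, 158), (23, 38, 6, 159), (27, 38, 6, 159), (31, 45, 6, 159), (35, 45, 6, 159), (39, 38, 6, 159), (43, 40, 5, 162), (47, 36, 5, 239), (51, 30, 5, 239), (55, 27, 16, 174), (59, 15, 52, 138), (63, 13, 110, 130), (67, 13, 109, 126), (71, 14, 113, 153), (75, 13, 118, 160), (79, 14, 117, 153)]
0.235 [(-65, 13, 106, 166), (-61, 35, 7, 224), (-57, 38, 9, 226), (-53, 27, 17, 137), (-49, 18, 22, 138), (-45, 24, 17, 152), (-41, 24, 17, 152), (-37, 30, 15, 151), (-33, 20, 69, 196), (-29, 23, 33, 210), (-25, 24, 31, 206), (-21, 50, 5, 158), (-17, 50, 5, 158), (-
[... 447 characters left out ...]
[(-65, 14, 116, 167), (-61, 35, 7, 222), (-57, 26, 11, 165), (-53, 26, 15, 137), (-49, 16, 48, 133), (-45, 14, 107, 121), (-41, 14, 106, 120), (-37, 16, 99, 129), (-33, 19, 76, 187), (-29, 23, 33, 209), (-25, 23, 33, 207), (-21, 60, 5, 156), (-17, 53, 6, 158), (-13, 50, 5, 157), (-9, 60, 5, 158), (-5, 60, 3, 157), (-1, 60, 5, 158), (3, 60, 3, 157), (7, 60, 3, 156), (11, 60, 5, 158), (15, 60, 5, 158), (19, 60, 5, 158), (23, 70, 5, 158), (27, 60, 5, 158), (31, 70, 5, 158), (35, 60, 6, 159), (39, 70, 5, 158), (43, 50, 5, 157), (47, 30, 10, 147), (51, 26, 13, 138), (55, 27, 16, 148), (59, 20, 24, 126), (63, 14, 97, 116), (67, 13, 108, 135), (71, 13, 128, 215), (75, 14, 85, 221), (79, 0, 1, 247)]
```

```bash
python3 - <<'E'
from h import *
im=cv2.imread('pics/d15.png')[:,:,::-1]; K,o,R_=cam('side'); hsv=cv2.cvtColor(im,cv2.COLOR_RGB2HSV)
def pj(x,y,z):
    c=((np.r_[wl(x,y),z]-o)@R_)*[1,-1,-1]; u=K@c; return np.round(u[:2]/u[2]).astype(int)
for y in(.19,.2,.225,.235,.245,.27,.28): print(y,[(round(float(x)*1000),*hsv[tuple(pj(x,y,.062)[::-1])].tolist()) for x in np.arange(.024,.08,.004)])
E
```

```text
0.19 [(24, 27, 34, 248), (28, 30, 9, 250), (32, 26, 43, 247), (36, 24, 22, 247), (40, 28, 14, 250), (44, 27, 27, 247), (48, 23, 70, 243), (52, 12, 109, 122), (56, 13, 116, 147), (60, 16, 22, 171), (64, 21, 18, 197), (68, 25, 6, 241), (72, 24, 5, 245), (76, 13, 122, 121)]
0.2 [(24, 30, 10, 158), (28, 35, 10, 158), (32, 30, 10, 156), (36, 35, 10, 157), (40, 23, 30, 190), (44, 21, 38, 208), (48, 23, 67, 244), (52, 13, 117, 146), (56, 13, 116, 147), (60, 15, 55, 175), (64, 20, 18, 167), (68, 25, 6, 241), (72, 25, 14, 216), (76, 13, 112, 125)]
0.225 [(24, 34, 11, 160), (28, 34, 11, 159), (32, 40, 10, 158), (36, 30, 10, 158), (40, 23, 28, 189), (44, 24, 27, 245), (48, 18, 14, 229), (52, 23, 9, 222), (56, 23, 9, 229), (60, 13, 72, 128), (64, 22, 18, 154), (68, 22, 16, 174), (72, 19, 16, 180), (76, 13, 73, 137)]
0.235 [(24, 30, 10, 159), (28, 30, 8, 157), (32, 30, 8, 157), (36, 25, 18, 167), (40, 21, 36, 206), (44, 24, 38, 223), (48, 19, 18, 231), (52, 21, 19, 173), (56, 25, 18, 158), (60, 17, 39, 136), (64, 19, 19, 149), (68, 19, 16, 174), (72, 25, 16, 177), (76, 12, 111, 122)]
0.245 [(24, 30, 8, 159), (28, 36, 8, 158), (32, 36, 8, 159), (36, 30, 8, 157), (40, 20, 35, 205), (44, 20, 35, 206), (48, 19, 61, 175), (52, 24, 16, 158), (56, 27, 16, 161), (60, 15, 61, 133), (64, 20, 16, 142), (68, 23, 19, 176), (72, 21, 14, 180), (76, 12, 99, 126)]
0.27 [(24, 36, 8, 158), (28, 36, 8, 157), (32, 36, 8, 158), (36, 35, 10, 157), (40, 23, 27, 189), (44, 23, 36, 225), (48, 18, 86, 193), (52, 15, 93, 124), (56, 12, 105, 119), (60, 14, 97, 118), (64, 18, 22, 118), (68, 18, 23, 113), (72, 20, 18, 129), (76, 14, 87, 108)]
0.28 [(24, 16, 22, 173), (28, 40, 10, 156), (32, 16, 22, 171), (36, 16, 34, 189), (40, 20, 34, 203), (44, 20, 34, 204), (48, 19, 80, 160), (52, 14, 105, 122), (56, 13, 96, 101), (60, 12, 104, 101), (64, 14, 23, 120), (68, 19, 19, 151), (72, 19, 15, 132), (76, 14, 92, 156)]
```

The +x nose shows grey over the tray's edge between y 0.225 and 0.245, with plain wood on either side. The -x nose shows the same in the scene view. Both catches are in, so I'm handing in.

```bash
python3 -c "
from h import *
print(robot.finish_job())"
```

```text
the job is handed in; nothing more can be done
None
```

I slid the tray round the −x side of the doming block and into the bay, pressed it down until it latched, let go, and handed the job in at about 40 s. No verdict was reported.

**Last checks**
- **Held down:** the press force fell to zero as the fingers rose past the held height. On the second press, contact came at about 38 mm down with a spring force of about 7 N. The tray top is about 15.6 mm below the deck.
- **Catches:** grey catch noses show over the tray's edge on both sides, the −x one in the scene camera and the +x one in the side camera. I read these from pixel colours only, because my 12 picture views were used up.
- **Forces on the tray:** sampled readings were about 4 N at most while pushing and about 7 N while pressing, apart from the jar contact below.

**What went wrong or disagreed**
- **Fingertip height:** the fingertips sit about 19 mm higher than the stated offset. My first side push passed over the tray without touching it. A touch on the deck, about 23 N and not on the tray, gave the true height.
- **Jar contact:** during the first press the wrist force rose to 37 N. The heights and lever arm fit the gripper's body resting on the jar's lid (about 29 N, limit 40 N), with only about 7 N on the tray. That split is my inference. The jar's lid then appeared within about 2 pixels (roughly 5 mm) of where it started. I backed off, turned the hand 90° to clear the jar, and pressed again.
- **Camera agreement:** bay and tray positions differed by up to about 5 mm between cameras. I did not re-measure the block or the ring gauges at the end.

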